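# Set a tin up in the ratchet tin-opener stand

### The arm

A 6-joint arm with a two-finger parallel gripper is mounted at the origin on a cart in front of the work surface, level with it; the furniture and walls round the work are solid. World frame = base frame: x ahead of the robot, y to its left, z up, the work surface at z = 0. Lengths are in mm, angles in degrees, forces in N, time in s.
With the tool pointing down it reaches from about 225 to 725 mm from the base axis. Payload 3.1 kg.
Tool frame: the origin (TCP) lies at the very end of the fingers, on their centre line; the grasp point (between the pads) lies 19 mm behind it (grip_point_offset is the distance from the TCP to the grasp point, in mm); z points along the fingers, y is the line along which they close (so a half turn about z gives the same grasp; the last joint's range is limited). The gripper opens to 85 mm and grips with 20 to 120 N. Pads are 22 mm wide; open, the fingers measure 114 mm over their backs; the gripper's body (76 mm by 85 mm) begins 54 mm behind the grasp point. The pads swing forward as they close: fully open they stand 13 mm farther back than shut.
Start: joints at [68.365, 2.75, 5.684, 92.934, 0, 82.678], TCP at [129.793, 508.696, 231.312] pointing down, gripper open.
Joint ranges: [-166.93, 166.93], [-56.73, 111.36], [-69.38, 81.34], [-121.58, 131.49], [-85.45, 84.26], [-180, 180]. Speed limits (degrees/s): [159.86, 159.86, 180, 180, 180, 180].

### API

Orientations are given as a 3x3 rotation matrix whose columns are the frame's x, y, z axes.
In Python, from rig import * gives the robot as it stands.
- The arm moves only by the tool apply_moves, never from a script. Its argument "increments" is a list of rows, each an object of numbers: "ax", "ay", "az": the turn, a rotation vector about the tool's x, y, z in rad; "dx", "dy", "dz": the shift along the tool's x, y, z in cm; "grip": the closure, from -1 (fully open) to 1 (shut), so that 0 is half open. In form: [{"ax": .., "ay": .., "az": .., "dx": .., "dy": .., "dz": .., "grip": ..}, ...]. A call has 1 to 8 rows; each row shifts and turns the commanded pose from where the row before left it, along the tool's axes as they then stand; what a row does not reach is not made up. A row lasts 1/12 s, in which the tool goes at most 41.7 mm and 7.16 degrees, less where a joint would pass 70% of its speed; a pose out of reach is approached as far as the arm can. A call with a gripper value outside its range is refused whole. The fingers move at their own pace and stop on an object; "grip_force" is the grip in N (left out, the last holds). Time passes only in rows, so rows that do not move let the fingers close. It gives the time, the measured TCP pose, the force, the opening and the grip force at its end, in the units of the state.
- get_state(): the state, without advancing time (a new reading comes with each control period).
- camera(name): name is "scene" or "top"; returns (picture, depth): 400x640x3 uint8, red, green, blue; 400x640 float32, mm along the optical axis (not along the pixel's ray), 0 where there is no reading.
- calibration(name): a dict with "camera_matrix" (3x3 intrinsics, pixels), "extrinsics" (4x4, takes a point from camera to world coordinates). Camera axes: x right, y up, looking along -z (the intrinsics and any distortion apply to the point x, -y, -z); pixel columns grow to the right and rows downward; lengths in mm; the calibration is good to about 2 mm. A picture is of the moment at which its call begins. calibration takes no time and is no camera call.
- job_done(): hands the job in; it is judged then, once.
The state is a dict: "t": time; "joint_pos": joint angles; "qvel": joint speeds; "effort": joint torques, N m; "eef_pos": TCP position; "orientation": TCP orientation; "ft_force": force on the tool from outside, world axes, zero at the start; "ft_torque": the same for the moment, N m; "gripper_width": finger opening in mm; "gripper_force": force on a finger pad.
Only numpy, scipy, OpenCV 4.12 (cv2) and the standard library are available. Lean on these libraries where they do the work, as an engineer would, in place of code of your own. Each camera call takes 0.05 s, during which the arm holds its last target. There are 200 camera calls.

### The job

Set the food tin at the front of the worktop up in the white tin-opener stand. Raise the opener's head by its black knob, clicking tooth by tooth up its rack, until it hangs there by itself at least 3 cm higher than the tin's top; then bring the tin in through the mouth of the U-shaped foot and slide it, upright and without ramming, fully home against the rubber stop. Only then squeeze the red release (do not touch it before), lower the head slowly and under control, without dropping it or pressing hard, until its pad rests on the tin, and let go; knock nothing else about.

Things in the scene. Friction and masses are not known exactly. Their poses are not given: they have to be found in the camera images.
- tin: Closed cylindrical food tin, green and white, 57.4 mm diameter, 72 mm high, 0.15 to 0.25 kg, standing free at the front of the worktop to the right of the opener stand. (A similar tin stands far back by the wall: leave it.) Origin: centre of its underside; z along its axis, up.
- opener_stand: White tin-opener stand, fixed. x axis from its open mouth to its post, y left, z up; origin on the worktop at the tin's place. U-shaped foot: two legs 14 mm high, 20 mm wide, inner faces at y = +-32 mm, flaring from x = -59 to the mouth at -96 mm (105 mm wide). The tin stands on the bare worktop between them. 24 mm square steel post at x = 150 mm, top z = 274 mm; the head overhangs from it.
- tin_place (a point): Where the underside centre of the tin is when fully home (on the worktop, between the legs with about 3 mm play each side, touching the black rubber stop). The stop's flat face, 70 mm wide and 30 mm high, lies 28.5 mm from here along the stand's x. Axes as the stand.
- head_pad (a point): Centre of the underside of the head's round black pad (24 mm diameter), which rests on the far half of the tin: 16 mm from tin_place along the stand's x, at z = 40 mm + joint opener_head; so it meets the tin's top at joint value 0.032. The head reaches 14 mm nearer to the mouth than this point, so all of the head lies beyond the centre of a tin that is home; arm 14 mm wide, top 26 mm above the pad's underside.
- lift_knob (a point): Grip point of the black lifting knob, an upright cylinder 22 mm in diameter (25 mm rim on top), straight above the pad's centre. It stands 25 to 60 mm above the pad's underside, this point 43 mm. Take it from above with the fingers at its +y and -y sides (stand axes): the red release stands 39 mm from its centre towards +x.
- squeeze_grip (a point): Where to pinch along y from above: 50 mm from the knob to +x (73 mm short of the post), 43 mm above the pad's underside. White fixed grip plate, outer face 12 mm to +y of here; red release plate, outer face 22 mm to -y when free, 15 mm when squeezed in (pinch middle then 1.5 mm to -y). Plates 22 mm long, 6 mm thick, 24 to 60 mm above the pad's underside. Axes as the stand.
- opener_head (a joint): Height of the head on its post, m: 0 lowest, 0.12 upper stop. The rack has a tooth every 12 mm: with the pawl in, the head can be raised (clicking) but is caught on the way down at about 0.002, 0.014, 0.026, 0.038 ... 0.110. The head weighs 0.45 kg, runs almost without friction, and falls freely when the pawl is out; passing a tooth takes some 3 N more.
- opener_release (a joint): Red release lever, rad, on an upright pivot on the arm: 0 free (pawl in the rack), 0.17 squeezed in to its stop; the pawl clears the teeth above about 0.11. A spring of 3 to 4 N at the red plate closes it when let go. It flicks out by itself as the head is raised past each tooth.
- honey_jar: Bystander: honey jar with green lid, 65 mm diameter, 114 mm high, in front of the microwave. Origin: centre of underside. Not to be moved.
- spice_red: Bystander: small glass spice jar with red cap, 41 mm diameter, 109 mm high, in front of the microwave's left end. Origin: centre of underside. Not to be moved.
- salt_shaker: Bystander: glass salt shaker with grey top, 44 mm diameter, 90 mm high, to the left of the stand. Origin: centre of underside. Not to be moved.
Not all that is in view belongs to the job. What is shaped like the tin but turquoise or yellow is not meant.

How it is judged (in metres and radians):
On the way, in this order (a step that is already met when the one before it is completed fails the run):
1. The head hangs from the rack at least 55 mm above its lowest position, let go and at rest (value of joint opener_head above 0.055 m and velocity of joint opener_head between -0.01 and 0.01 m/s and contact force between the fingers and opener_stand below 0.1 N), for 0.3 s.
2. The tin stands upright and home against the stop under the raised head, let go (horizontal distance between tin and tin_place below 0.005 m and angle between tin's own z axis and vertical below 0.05 rad and value of joint opener_head above 0.05 m and contact force between the fingers and tin below 0.1 N), for 0.2 s.
At the end, for the whole second after the job is handed in: The tin stands upright (within 0.05 rad) in the foot with its centre within 5 mm of its place against the stop; the head's pad rests on the tin's top (more than 1 N, head joint 29 to 35 mm), the red release is let go (below 0.13 rad), all at rest (horizontal distance between tin and tin_place below 0.005 m and angle between tin's own z axis and vertical below 0.05 rad and contact force between tin and opener_head above 1 N and value of joint opener_head between 0.029 and 0.035 m and value of joint opener_release below 0.13 rad and linear speed of tin below 0.02 m/s and velocity of joint opener_head between -0.02 and 0.02 m/s); the robot touches nothing.
It fails at once if The tin presses on the stand or the head on the tin with more than 20 N (rammed home, or head pressed or dropped on the tin) (contact force between tin and opener_stand above 20 N).
It fails at once if The head drops (faster than 0.15 m/s) once the tin is in place (horizontal distance between tin and tin_place below 0.012 m and velocity of joint opener_head below -0.15 m/s).
It fails at once if The red release is handled before the tin is in place (horizontal distance between tin and tin_place above 0.012 m and contact force between the fingers and opener_release above 1 N).
It fails at once if The tin is tipped over (angle between tin's own z axis and vertical above 0.6 rad).
It fails at once if A bystander (honey jar, spice jar, salt shaker) is moved by more than 20 mm (distance of any of honey_jar, spice_red, salt_shaker from where it was at the start of the episode above 0.02 m).
It also fails if it takes over 72 s, if anything falls off the work surface, if the arm or the gripper's body presses on something with over 40 N, if the wrist force passes 120 N, or if a joint passes its speed limit or range.

## Working session

There is one attempt and no reset: what is moved stays moved. The work goes in short steps, Python scripts to look and compute and a tool call to move; the robot and the scene stay as the last step left them, time stands still between calls to the robot, and variables do not carry over. Pictures are saved under pics/ and viewed, at most 10 in all, crops included, and the job is handed in when it is done.

Besides the shell and the picture viewer there is one more tool, called after ">>>" by a JSON object that holds its "api" and its "payload", one argument or row to a line. apply_moves: Moves the arm, as the interface text tells. Its arguments: {"type":"object","properties":{"increments":{"type":"array","items":{"type":"object","properties":{"ax":{"type":"number"},"ay":{"type":"number"},"az":{"type":"number"},"dx":{"type":"number"},"dy":{"type":"number"},"dz":{"type":"number"},"grip":{"type":"number"}}}},"grip_force":{"type":"number"}},"required":["increments"]}

```bash
mkdir -p pics && ls && cat > h.py <<'E'
from rig import *
import numpy as np, cv2
def snap(n,f):
    p,d=camera(n); cv2.imwrite(f'pics/{f}.png',p[:,:,::-1]); np.save(f'pics/{f}.npy',d); return p,d
def pix(n,u,v,d):
    c=calibration(n);K=np.array(c['camera_matrix']);E=np.array(c['extrinsics'])
    x=(u-K[0,2])/K[0,0]*d;y=(v-K[1,2])/K[1,1]*d
    return (E@np.array([x,-y,-d,1]))[:3]
def cloud(n,d):
    c=calibration(n);K=np.array(c['camera_matrix']);E=np.array(c['extrinsics'])
    v,u=np.mgrid[:400,:640]
    P=np.stack([(u-K[0,2])/K[0,0]*d,-(v-K[1,2])/K[1,1]*d,-d,np.ones_like(d)],-1)
    P=(P@E.T)[...,:3];P[d==0]=np.nan;return P
E
python3 - <<'E'
from h import *
for n in('scene','top'):
    snap(n,n+'0'); c=calibration(n); print(n,c)
s=get_state();print(s)
E
```

```text
pics
scene {'camera_matrix': array([[361.40371718,   0.        , 319.32825591],
       [  0.        , 361.40371718, 193.43836923],
       [  0.        ,   0.        ,   1.        ]]), 'extrinsics': array([[ 8.19359865e-01,  3.47835763e-01, -4.55696932e-01,
         1.60573164e+02],
       [-5.73036200e-01,  5.20090616e-01, -6.33352402e-01,
        -4.89435013e+02],
       [ 1.67010820e-02,  7.80074376e-01,  6.25463861e-01,
         6.00746958e+02],
       [ 0.00000000e+00,  0.00000000e+00,  0.00000000e+00,
         1.00000000e+00]])}
top {'camera_matrix': array([[364.17652118,   0.        , 322.1818902 ],
       [  0.        , 364.17652118, 195.67533392],
       [  0.        ,   0.        ,   1.        ]]), 'extrinsics': array([[ 2.90033199e-03,  9.81432909e-01, -1.91783819e-01,
         3.84963054e+02],
       [-9.99360227e-01,  9.68130521e-03,  3.44297822e-02,
         3.79221600e+01],
       [ 3.56472389e-02,  1.91561263e-01,  9.80833093e-01,
         9.10656643e+02],
       [ 0.00000000e+00,  0.00000000e+00,  0.00000000e+00,
         1.00000000e+00]])}
{'t': 0.1, 'joint_pos': array([ 6.83641044e+01,  2.78706589e+00,  5.60046020e+00,  9.29341168e+01,
       -4.91092593e-04,  8.26801545e+01]), 'qvel': array([ 0.09855112, -0.1065244 ,  0.23457922,  0.11000832, -0.10358697,
        0.00704811]), 'effort': array([ 3.16301463e-03, -3.39852011e+01,  3.20935714e+01,  1.58726913e-02,
       -8.12272310e-05,  1.45835634e-05]), 'eef_pos': array([129.60216446, 508.17705673, 230.2474656 ]), 'orientation': array([[-9.68946405e-01,  2.47269637e-01, -7.68899420e-04],
       [ 2.47270696e-01,  9.68944454e-01, -1.96171580e-03],
       [ 2.59948074e-04, -2.09092377e-03, -9.99997780e-01]]), 'ft_force': array([-0.02520825,  0.25070472, -0.7528575 ]), 'ft_torque': array([-0.05132325,  0.01640474, -0.01856452]), 'gripper_force': 0.0, 'gripper_width': 85.19901544091572}
```

View pics/scene0.png

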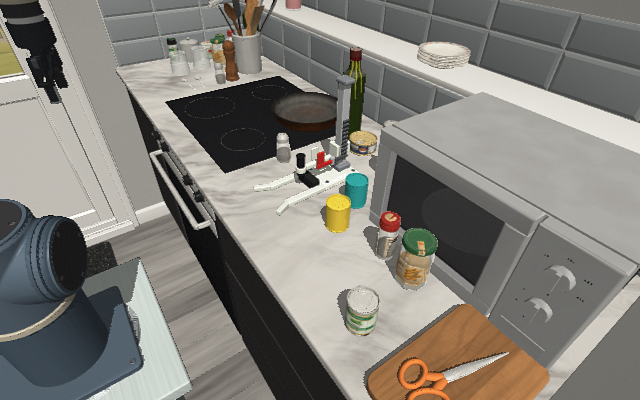

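View pics/top0.png

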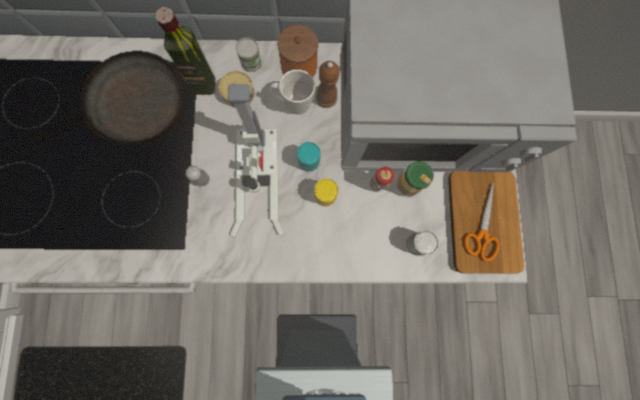

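The scene shows the green/white tin at scene (362,310) / top (425,243) and the stand with post top at top (239,93), knob about (250,183), and legs from (238,232)/(278,232) upward.

```bash
python3 - <<'E'
from h import *
d=np.load('pics/top0.npy');P=cloud('top',d);p=cv2.imread('pics/top0.png')
Z=P[...,2]
def rep(n,m):
    q=P[m];print(n,m.sum(),q.mean(0).round(1),np.median(q,0).round(1),q.min(0).round(1),q.max(0).round(1)); return q
B=np.zeros((400,640),bool);B[225:262,405:445]=1
q=rep('tintop',B&(Z>66)&(Z<80)); print(cv2.minEnclosingCircle(q[:,:2].astype(np.float32)))
B[:]=0;B[80:110,225:255]=1
q=rep('post',B&(Z>262)&(Z<290)); print(cv2.minAreaRect(q[:,:2].astype(np.float32)))
B[:]=0;B[130:238,225:290]=1
m=B&(Z>8)&(Z<20);q=rep('legs',m)
xs=q[:,0]
for a in range(int(xs.min()),int(xs.max()),12):
    r=q[(xs>=a)&(xs<a+12)]; y=np.sort(r[:,1]); g=np.diff(y); 
    if len(g): i=g.argmax();print(a+6,y[0].round(1),y[i].round(1),y[i+1].round(1),y[-1].round(1))
for n,u,v in(('honey',419,173),('spice',384,176),('salt',194,174),('yel',327,188),('turq',309,153),('knob',250,183)):
    w=P[v-3:v+4,u-3:u+4].reshape(-1,3);print(n,np.nanmedian(w,0).round(1))
big=cv2.resize(p[125:240,220:300],None,fx=7,fy=7,interpolation=cv2.INTER_CUBIC)[:,:];big=cv2.resize(big,(417,600));cv2.imwrite('pics/c1.png',big)
d=np.load('pics/scene0.npy');ps=cv2.imread('pics/scene0.png');cv2.imwrite('pics/c2.png',cv2.resize(ps[65:220,245:385],None,fx=3.8,fy=3.8,interpolation=cv2.INTER_CUBIC))
E
```

```text
tintop 471 [ 442.5 -233.3   70. ] [ 442.2 -233.2   69.9] [ 414.5 -260.9   66.1] [ 470.1 -204.8   75.7]
((442.46612548828125, -232.83779907226562), 28.39907455444336)
post 389 [704.4 172.7 274.1] [704.  172.7 274.6] [688.6 153.  265.8] [722.6 192.9 277.4]
((705.6097412109375, 172.92434692382812), (33.024864196777344, 39.31555938720703), 2.9374239444732666)
legs 2066 [609.5 169.9  14.7] [621.6 154.1  14.7] [458.2 102.4   8.1] [733.8 231.2  20. ]
464 102.4 114.7 216.7 231.2
476 102.5 119.8 210.8 229.2
488 110.0 127.8 205.7 222.5
500 115.3 135.2 201.0 219.0
512 118.0 135.7 200.1 219.6
524 118.3 135.9 200.5 219.6
536 118.7 136.4 200.6 220.6
548 118.9 136.7 201.4 221.1
560 119.0 137.1 201.7 221.5
572 119.6 137.5 202.4 221.8
584 119.8 162.6 197.2 223.2
596 120.2 135.5 209.5 223.5
608 120.5 140.7 188.5 224.0
620 120.8 169.3 188.6 221.9
632 121.1 169.6 193.8 222.5
644 121.6 169.9 199.9 222.5
656 122.0 170.3 190.0 223.3
668 122.1 171.0 190.3 223.8
680 122.6 155.8 173.9 224.8
692 123.0 173.1 196.3 224.9
704 123.1 153.6 207.0 226.2
716 123.4 153.8 212.5 226.4
728 124.0 154.9 213.0 227.1
honey [ 595.5 -210.7  113.9]
spice [ 588.6 -130.9  110.5]
salt [594.  304.5  87.4]
yel [568.   -2.9  69.5]
turq [653.4  40.5  69.4]
knob [570.6 173.  102.7]
```

View pics/c1.png

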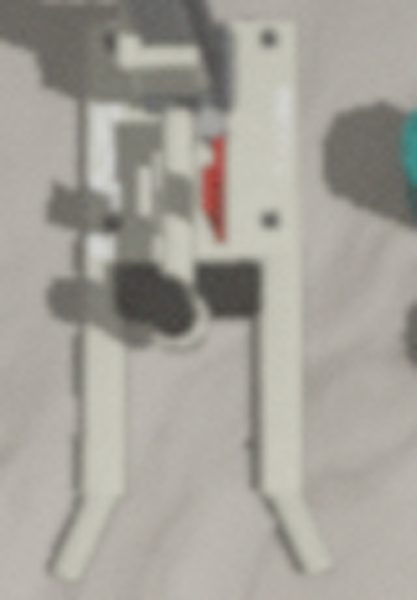

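View pics/c2.png

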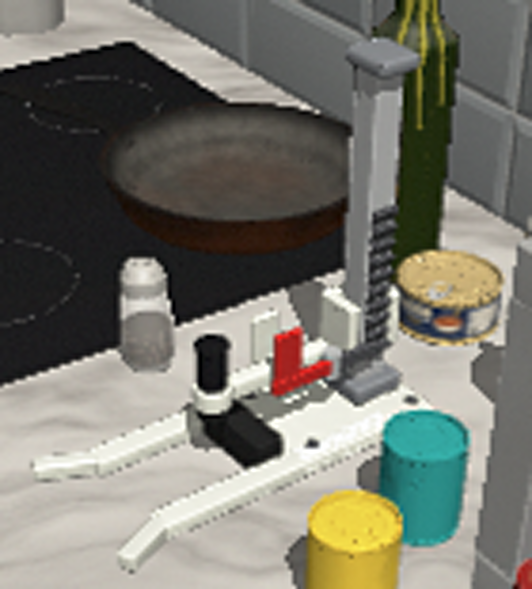

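Crop 1: the stand's legs are nearly aligned with world x, with the knob at its end and the red release to the right. Crop 2: the head is low, with the knob above the rubber stop. Refining the stand pose by model fit.

```bash
python3 - <<'E'
from h import *
for n in('top','scene'):
    d=np.load(f'pics/{n}0.npy');P=cloud(n,d)
    X,Y,Z=P[...,0],P[...,1],P[...,2]
    m=(abs(X-570)<25)&(abs(Y-170)<25)&(Z>96)&(Z<112)
    q=P[m];t=q[q[:,2]>q[:,2].max()-5];print(n,'knob',m.sum(),q.mean(0),cv2.minEnclosingCircle(q[:,:2].astype(np.float32)),np.percentile(q[:,2],[50,80,95]))
    m=(X>505)&(X<700)&(Y>110)&(Y<230)&(Z>10)&(Z<18)
    q=P[m]
    for lo,hi,f in((110,140,'r'),(198,230,'l')):
        ed=[]
        for a in range(506,572,6):
            r=q[(q[:,0]>=a)&(q[:,0]<a+6)&(q[:,1]>lo)&(q[:,1]<hi)]
            if len(r): ed.append((a+3,r[:,1].min(),r[:,1].max()))
        ed=np.array(ed)
        if len(ed)>3: print(f,np.polyfit(ed[:,0]-554,ed[:,1],1),np.polyfit(ed[:,0]-554,ed[:,2],1))
    m=(X>585)&(X<670)&(Y>120)&(Y<225)&(Z>60)&(Z<115);q=P[m]
    for a in range(585,670,8):
        r=q[(q[:,0]>=a)&(q[:,0]<a+8)&(q[:,2]>85)]
        if len(r):print(a+4,r[:,1].min().round(1),r[:,1].max().round(1),r[:,2].max().round(1))
    m=(abs(X-442)<40)&(abs(Y+233)<40)&(Z>67)&(Z<78);q=P[m];print('tin',q.mean(0),cv2.minEnclosingCircle(q[:,:2].astype(np.float32)))
    m=(abs(X-705)<30)&(abs(Y-173)<35)&(Z>270)&(Z<282);q=P[m];
    if len(q):print('post',q.mean(0),cv2.minAreaRect(q[:,:2].astype(np.float32)))
E
```

```text
top knob 93 [572.77661534 170.6640531  102.43157921] ((572.67578125, 170.8146514892578), 12.365860939025879) [102.40958393 103.46350291 104.51010663]
r [2.59542745e-02 1.19181634e+02] [3.08793916e-02 1.36872804e+02]
l [1.49193592e-02 2.01775396e+02] [4.67937474e-02 2.21060743e+02]
613 150.0 182.5 104.5
621 150.3 182.2 103.5
629 150.3 182.5 105.7
tin [ 442.78070724 -233.27315453   70.10397759] ((442.46612548828125, -232.83779907226562), 28.39907455444336)
post [705.17252755 172.73523302 274.45853166] ((705.6097412109375, 172.92434692382812), (33.024864196777344, 39.31555938720703), 2.9374239444732666)
scene knob 54 [571.59657826 167.36098262 101.48390772] ((571.708984375, 169.84861755371094), 13.681909561157227) [101.92137865 102.70246532 103.24557003]
r [1.89191615e-02 1.15861068e+02] [2.78449771e-02 1.35048866e+02]
l [3.28231084e-02 2.00429353e+02] [7.06113212e-02 2.19263730e+02]
613 148.8 180.9 103.0
621 147.3 184.1 103.4
629 148.7 180.8 102.9
637 150.1 151.6 99.8
tin [ 441.90132862 -233.84443922   70.32399257] ((441.8954772949219, -233.41873168945312), 28.858409881591797)
post [703.53872641 168.60518066 273.80121138] ((705.0803833007812, 172.38197326660156), (32.30895233154297, 40.172542572021484), 5.702616214752197)
```

```bash
cat >> h.py <<'E'
from scipy.spatial.transform import Rotation as R
YAW=np.radians(1.6); T0=np.array([555.3,169.0]); AX=np.array([np.cos(YAW),np.sin(YAW)]);AY=np.array([-AX[1],AX[0]])
RD=np.column_stack([[*-AX,0],[*AY,0],[0,0,-1]])
def W(x,y,z): return np.array([*(T0+x*AX+y*AY),z])   # stand->world
def go(p,Rt=RD):
    s=get_state();O=s['orientation'];e=s['eef_pos']
    print('t',s['t'],'pos',e.round(1),'stand',((e[:2]-T0)@AX).round(1),((e[:2]-T0)@AY).round(1),'F',s['ft_force'].round(2),'w',round(s['gripper_width'],1),'gf',round(s['gripper_force'],1))
    print('rotvec tool',R.from_matrix(O.T@Rt).as_rotvec().round(4),'then shift cm in target axes',(Rt.T@(p-e)/10).round(3),'in present',(O.T@(p-e)/10).round(3))
E
python3 - <<'E'
from h import *
print(W(16,0,0)); go(W(16,0.5,200))
E
```

```text
[571.29376184 169.44674622   0.        ]
t 0.1 pos [129.6 508.2 230.2] stand -416.1 350.9 F [-0.03  0.25 -0.75] w 85.2 gf 0.0
rotvec tool [-0.002  -0.0005 -0.2778] then shift cm in target axes [-43.206 -35.043   3.025] in present [-51.16  -21.845   3.057]
```

>>> {"api": "apply_moves", "payload": {
  "increments": [
    {"az":-0.0926},
    {"az":-0.0926},
    {"az":-0.0926},
    {"dx":-2.88,"dy":-2.33,"dz":0.2},
    {"dx":-2.88,"dy":-2.33,"dz":0.2},
    {"dx":-2.88,"dy":-2.33,"dz":0.2},
    {"dx":-2.88,"dy":-2.33,"dz":0.2},
    {"dx":-2.88,"dy":-2.33,"dz":0.2}
  ],
  "grip_force": 40
}}

```text
schema error: expected keys ax, ay, az, dx, dy, dz, grip
```

>>> {"api": "apply_moves", "payload": {
  "increments": [
    {"dx":-2.88,"dy":-2.33,"dz":0.2},
    {"dx":-2.88,"dy":-2.33,"dz":0.2},
    {"dx":-2.88,"dy":-2.33,"dz":0.2},
    {"dx":-2.88,"dy":-2.33,"dz":0.2},
    {"dx":-2.88,"dy":-2.33,"dz":0.2},
    {"dx":-2.88,"dy":-2.33,"dz":0.2},
    {"dx":-2.88,"dy":-2.33,"dz":0.2},
    {"dx":-2.88,"dy":-2.33,"dz":0.2}
  ]
}}

```text
schema error: expected keys ax, ay, az, dx, dy, dz, grip
```

>>> {"api": "apply_moves", "payload": {
  "increments": [
    {"dx":-2.88,"dy":-2.33,"dz":0.2},
    {"dx":-2.88,"dy":-2.33,"dz":0.2},
    {"dx":0,"grip":-0.3},
    {"dx":0,"grip":-0.3},
    {"dx":0,"grip":-0.3}
  ]
}}

```text
schema error: expected keys ax, ay, az, dx, dy, dz, grip
```

```bash
python3 - <<'E'
from h import *
go(W(16.3,0.6,69)); snap('top','top1'); snap('scene','scene1')
p=cv2.imread('pics/scene1.png');cv2.imwrite('pics/c3.png',cv2.resize(p[20:220,220:420],None,fx=3,fy=3,interpolation=cv2.INTER_CUBIC))
E
```

```text
t 0.1 pos [129.6 508.2 230.2] stand -416.1 350.9 F [-0.03  0.25 -0.75] w 85.2 gf 0.0
rotvec tool [-0.002  -0.0005 -0.2778] then shift cm in target axes [-43.236 -35.033  16.125] in present [-51.19  -21.8    16.157]
```

>>> {"api": "apply_moves", "payload": {
  "increments": [
    {"ax":0,"ay":0,"az":-0.0926,"dx":0,"dy":0,"dz":0,"grip":-1},
    {"ax":0,"ay":0,"az":-0.0926,"dx":0,"dy":0,"dz":0,"grip":-1},
    {"ax":0,"ay":0,"az":-0.0926,"dx":0,"dy":0,"dz":0,"grip":-1},
    {"ax":0,"ay":0,"az":0,"dx":-2.88,"dy":-2.33,"dz":0.2,"grip":-1},
    {"ax":0,"ay":0,"az":0,"dx":-2.88,"dy":-2.33,"dz":0.2,"grip":-1},
    {"ax":0,"ay":0,"az":0,"dx":-2.88,"dy":-2.33,"dz":0.2,"grip":-1},
    {"ax":0,"ay":0,"az":0,"dx":-2.88,"dy":-2.33,"dz":0.2,"grip":-1},
    {"ax":0,"ay":0,"az":0,"dx":-2.88,"dy":-2.33,"dz":0.2,"grip":-1}
  ],
  "grip_force": 40
}}

```text
t: 0.87
eef_pos: [277.9, 395.1, 221.0]
orientation: [[-1.0, -0.029, -0.0], [-0.029, 1.0, -0.0], [0.0, -0.0, -1.0]]
ft_force: [-0.1, 1.1, 0.1]
gripper_width: 85.4
gripper_force: 0.0
```

>>> {"api": "apply_moves", "payload": {
  "increments": [
    {"ax":0,"ay":0,"az":0,"dx":-2.88,"dy":-2.33,"dz":0.2,"grip":-1},
    {"ax":0,"ay":0,"az":0,"dx":-2.88,"dy":-2.33,"dz":0.2,"grip":-1},
    {"ax":0,"ay":0,"az":0,"dx":-2.88,"dy":-2.33,"dz":0.2,"grip":-1},
    {"ax":0,"ay":0,"az":0,"dx":-2.88,"dy":-2.33,"dz":0.2,"grip":-1},
    {"ax":0,"ay":0,"az":0,"dx":-2.88,"dy":-2.33,"dz":0.2,"grip":-1},
    {"ax":0,"ay":0,"az":0,"dx":-2.88,"dy":-2.33,"dz":0.2,"grip":-1},
    {"ax":0,"ay":0,"az":0,"dx":-2.88,"dy":-2.33,"dz":0.2,"grip":-1},
    {"ax":0,"ay":0,"az":0,"dx":-2.88,"dy":-2.33,"dz":0.2,"grip":-1}
  ]
}}

```text
t: 1.53
eef_pos: [513.7, 214.9, 205.0]
orientation: [[-1.0, -0.028, -0.0], [-0.028, 1.0, 0.0], [0.0, 0.0, -1.0]]
ft_force: [1.1, 0.1, 0.5]
gripper_width: 85.5
gripper_force: 0.0
```

>>> {"api": "apply_moves", "payload": {
  "increments": [
    {"ax":0,"ay":0,"az":0,"dx":-2.88,"dy":-2.33,"dz":0.2,"grip":-1},
    {"ax":0,"ay":0,"az":0,"dx":-2.88,"dy":-2.33,"dz":0.2,"grip":-1},
    {"ax":0,"ay":0,"az":0,"dx":0,"dy":0,"dz":0,"grip":-0.3},
    {"ax":0,"ay":0,"az":0,"dx":0,"dy":0,"dz":0,"grip":-0.3},
    {"ax":0,"ay":0,"az":0,"dx":0,"dy":0,"dz":0,"grip":-0.3},
    {"ax":0,"ay":0,"az":0,"dx":0,"dy":0,"dz":0,"grip":-0.3}
  ]
}}

```text
t: 2.03
eef_pos: [570.5, 172.2, 201.5]
orientation: [[-1.0, -0.029, -0.0], [-0.029, 1.0, 0.0], [0.0, 0.0, -1.0]]
ft_force: [0.2, 0.4, 0.0]
gripper_width: 55.7
gripper_force: 0.0
```

```bash
python3 - <<'E'
from h import *
go(W(16.3,0.6,69)); snap('top','top1'); snap('scene','scene1')
p=cv2.imread('pics/scene1.png');cv2.imwrite('pics/c3.png',cv2.resize(p[20:220,220:420],None,fx=3,fy=3,interpolation=cv2.INTER_CUBIC))
E
```

```text
t 2.0333 pos [570.5 172.2 201.5] stand 15.3 2.8 F [0.16 0.42 0.04] w 55.7 gf 0.0
rotvec tool [ 0.0003 -0.0004  0.0012] then shift cm in target axes [-0.097 -0.222 13.253] in present [-0.102 -0.226 13.253]
```

>>> {"api": "apply_moves", "payload": {
  "increments": [
    {"ax":0,"ay":0,"az":0,"dx":-0.1,"dy":-0.22,"dz":1.2,"grip":-0.3},
    {"ax":0,"ay":0,"az":0,"dx":0,"dy":0,"dz":3,"grip":-0.3},
    {"ax":0,"ay":0,"az":0,"dx":0,"dy":0,"dz":3,"grip":-0.3},
    {"ax":0,"ay":0,"az":0,"dx":0,"dy":0,"dz":2.5,"grip":-0.3},
    {"ax":0,"ay":0,"az":0,"dx":0,"dy":0,"dz":2,"grip":-0.3},
    {"ax":0,"ay":0,"az":0,"dx":0,"dy":0,"dz":1.3,"grip":-0.3},
    {"ax":0,"ay":0,"az":0,"dx":0,"dy":0,"dz":0.2,"grip":-0.3},
    {"ax":0,"ay":0,"az":0,"dx":0,"dy":0,"dz":0,"grip":-0.3}
  ]
}}

```text
t: 2.8
eef_pos: [570.7, 169.4, 67.5]
orientation: [[-1.0, -0.029, -0.003], [-0.029, 1.0, -0.001], [0.003, -0.001, -1.0]]
ft_force: [0.1, 0.5, 0.0]
gripper_width: 55.5
gripper_force: 0.0
```

```bash
python3 - <<'E'
from h import *
go(W(16.3,0.6,69)); snap('top','top2'); snap('scene','scene2')
p=cv2.imread('pics/scene2.png');cv2.imwrite('pics/c3.png',cv2.resize(p[20:220,220:420],None,fx=3,fy=3,interpolation=cv2.INTER_CUBIC))
E
```

```text
t 2.8 pos [570.7 169.4  67.5] stand 15.4 -0.0 F [0.12 0.46 0.03] w 55.5 gf 0.0
rotvec tool [-0.0005 -0.0034  0.0009] then shift cm in target axes [-0.092  0.063 -0.151] in present [-0.092  0.063 -0.152]
```

View pics/c3.png

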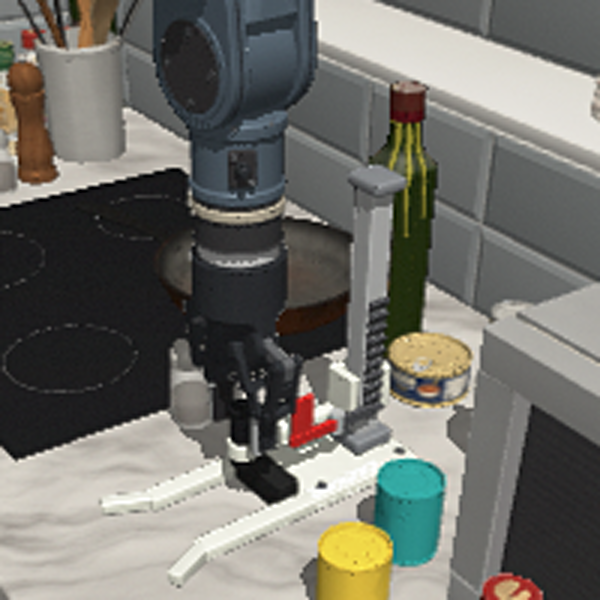

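The gripper straddles the knob (crop ~(245,410)), clear of the red release at (305,420).

>>> {"api": "apply_moves", "payload": {
  "increments": [
    {"ax":0,"ay":0,"az":0,"dx":0,"dy":0.06,"dz":-0.1,"grip":0.4},
    {"ax":0,"ay":0,"az":0,"dx":0,"dy":0,"dz":0,"grip":0.4},
    {"ax":0,"ay":0,"az":0,"dx":0,"dy":0,"dz":0,"grip":0.6},
    {"ax":0,"ay":0,"az":0,"dx":0,"dy":0,"dz":0,"grip":0.6},
    {"ax":0,"ay":0,"az":0,"dx":0,"dy":0,"dz":0,"grip":0.6},
    {"ax":0,"ay":0,"az":0,"dx":0,"dy":0,"dz":0,"grip":0.6},
    {"ax":0,"ay":0,"az":0,"dx":0,"dy":0,"dz":0,"grip":0.6}
  ]
}}

```text
t: 3.48
eef_pos: [573.6, 170.2, 71.9]
orientation: [[-1.0, -0.028, 0.003], [-0.028, 1.0, 0.001], [-0.003, 0.001, -1.0]]
ft_force: [0.1, 1.6, 5.3]
gripper_width: 22.5
gripper_force: 38.9
```

>>> {"api": "apply_moves", "payload": {
  "increments": [
    {"ax":0,"ay":0,"az":0,"dx":0,"dy":0,"dz":-0.5,"grip":0.6},
    {"ax":0,"ay":0,"az":0,"dx":0,"dy":0,"dz":-0.8,"grip":0.6},
    {"ax":0,"ay":0,"az":0,"dx":0,"dy":0,"dz":-0.8,"grip":0.6},
    {"ax":0,"ay":0,"az":0,"dx":0,"dy":0,"dz":-0.8,"grip":0.6},
    {"ax":0,"ay":0,"az":0,"dx":0,"dy":0,"dz":-0.8,"grip":0.6},
    {"ax":0,"ay":0,"az":0,"dx":0,"dy":0,"dz":-0.8,"grip":0.6},
    {"ax":0,"ay":0,"az":0,"dx":0,"dy":0,"dz":-0.8,"grip":0.6},
    {"ax":0,"ay":0,"az":0,"dx":0,"dy":0,"dz":-0.5,"grip":0.6}
  ]
}}

```text
t: 4.15
eef_pos: [573.4, 170.2, 125.5]
orientation: [[-1.0, -0.028, -0.0], [-0.028, 1.0, 0.001], [0.0, 0.001, -1.0]]
ft_force: [7.5, 2.2, -12.3]
gripper_width: 22.4
gripper_force: 42.1
```

>>> {"api": "apply_moves", "payload": {
  "increments": [
    {"ax":0,"ay":0,"az":0,"dx":0,"dy":0,"dz":-0.8,"grip":0.6},
    {"ax":0,"ay":0,"az":0,"dx":0,"dy":0,"dz":-0.8,"grip":0.6},
    {"ax":0,"ay":0,"az":0,"dx":0,"dy":0,"dz":-0.4,"grip":0.6},
    {"ax":0,"ay":0,"az":0,"dx":0,"dy":0,"dz":0,"grip":0.6},
    {"ax":0,"ay":0,"az":0,"dx":0,"dy":0,"dz":0,"grip":0.6},
    {"ax":0,"ay":0,"az":0,"dx":0,"dy":0,"dz":0,"grip":0.6}
  ]
}}

```text
t: 4.65
eef_pos: [573.5, 170.2, 146.4]
orientation: [[-1.0, -0.028, 0.001], [-0.028, 1.0, 0.001], [-0.001, 0.001, -1.0]]
ft_force: [5.6, 1.7, -4.8]
gripper_width: 22.4
gripper_force: 42.4
```

```bash
python3 - <<'E'
from h import *
go(W(16.3,0.6,146)); snap('scene','scene3')
p=cv2.imread('pics/scene3.png');cv2.imwrite('pics/c4.png',cv2.resize(p[20:220,220:420],None,fx=3,fy=3,interpolation=cv2.INTER_CUBIC))
E
```

```text
t 4.65 pos [573.5 170.2 146.4] stand 18.2 0.7 F [ 5.56  1.7  -4.8 ] w 22.4 gf 42.4
rotvec tool [0.0007 0.0006 0.    ] then shift cm in target axes [ 0.189 -0.011  0.045] in present [ 0.189 -0.011  0.045]
```

View pics/c4.png

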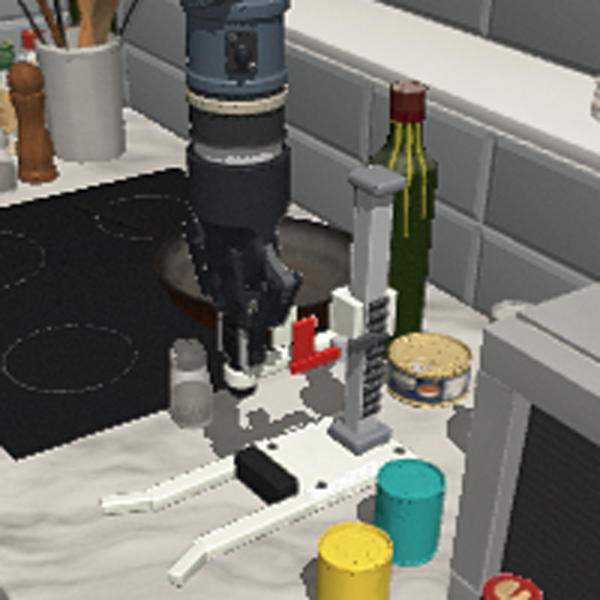

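The head has risen with the knob, clear above the stop. Lower a few mm until the pawl catches.

>>> {"api": "apply_moves", "payload": {
  "increments": [
    {"ax":0,"ay":0,"az":0,"dx":0.1,"dy":0,"dz":0.1,"grip":0.6},
    {"ax":0,"ay":0,"az":0,"dx":0.1,"dy":0,"dz":0.1,"grip":0.6},
    {"ax":0,"ay":0,"az":0,"dx":0,"dy":0,"dz":0.1,"grip":0.6},
    {"ax":0,"ay":0,"az":0,"dx":0,"dy":0,"dz":0,"grip":0.6},
    {"ax":0,"ay":0,"az":0,"dx":0,"dy":0,"dz":0,"grip":0.6}
  ]
}}

```text
t: 5.12
eef_pos: [573.6, 170.2, 144.7]
orientation: [[-1.0, -0.028, 0.006], [-0.028, 1.0, 0.001], [-0.006, 0.001, -1.0]]
ft_force: [9.3, 2.2, -4.6]
gripper_width: 22.3
gripper_force: 42.5
```

>>> {"api": "apply_moves", "payload": {
  "increments": [
    {"ax":0,"ay":0,"az":0,"dx":-0.2,"dy":0,"dz":0.1,"grip":0.6},
    {"ax":0,"ay":0,"az":0,"dx":-0.2,"dy":0,"dz":0.1,"grip":0.6},
    {"ax":0,"ay":0,"az":0,"dx":0,"dy":0,"dz":0.1,"grip":0.6},
    {"ax":0,"ay":0,"az":0,"dx":0,"dy":0,"dz":0,"grip":0.6},
    {"ax":0,"ay":0,"az":0,"dx":0,"dy":0,"dz":0,"grip":0.6}
  ]
}}

```text
t: 5.53
eef_pos: [573.6, 170.2, 143.8]
orientation: [[-1.0, -0.028, -0.001], [-0.028, 1.0, 0.001], [0.001, 0.001, -1.0]]
ft_force: [-2.4, 1.5, 7.3]
gripper_width: 22.1
gripper_force: 42.9
```

>>> {"api": "apply_moves", "payload": {
  "increments": [
    {"ax":0,"ay":0,"az":0,"dx":0.05,"dy":0,"dz":-0.2,"grip":0.6},
    {"ax":0,"ay":0,"az":0,"dx":0,"dy":0,"dz":0,"grip":0.4},
    {"ax":0,"ay":0,"az":0,"dx":0,"dy":0,"dz":0,"grip":0},
    {"ax":0,"ay":0,"az":0,"dx":0,"dy":0,"dz":0,"grip":-0.3},
    {"ax":0,"ay":0,"az":0,"dx":0,"dy":0,"dz":0,"grip":-0.3},
    {"ax":0,"ay":0,"az":0,"dx":0,"dy":0,"dz":0,"grip":-0.3},
    {"ax":0,"ay":0,"az":0,"dx":0,"dy":0,"dz":0,"grip":-0.3}
  ]
}}

```text
t: 6.12
eef_pos: [573.8, 169.7, 144.0]
orientation: [[-1.0, -0.028, -0.001], [-0.028, 1.0, -0.0], [0.001, -0.0, -1.0]]
ft_force: [-0.2, 0.4, -0.6]
gripper_width: 55.3
gripper_force: 0.0
```

>>> {"api": "apply_moves", "payload": {
  "increments": [
    {"ax":0,"ay":0,"az":0,"dx":0,"dy":0,"dz":-1,"grip":-0.3},
    {"ax":0,"ay":0,"az":0,"dx":0,"dy":0,"dz":-3,"grip":-0.3},
    {"ax":0,"ay":0,"az":0,"dx":0,"dy":0,"dz":-3,"grip":-0.3},
    {"ax":0,"ay":0,"az":0,"dx":0,"dy":0,"dz":0,"grip":-0.3}
  ]
}}

```text
t: 6.45
eef_pos: [576.9, 170.4, 222.5]
orientation: [[-1.0, -0.028, 0.012], [-0.028, 1.0, 0.002], [-0.012, 0.002, -1.0]]
ft_force: [0.0, -0.4, 1.2]
gripper_width: 55.3
gripper_force: 0.0
```

```bash
python3 - <<'E'
from h import *
go(np.array([442,-233.5,100])); p,d=snap('scene','scene4');P=cloud('scene',d)
X,Y,Z=P[...,0],P[...,1],P[...,2]
m=(abs(X-572)<18)&(abs(Y-170)<18)&(Z>150)&(Z<185);print('knob top z',np.percentile(Z[m],[50,90,98]),P[m].mean(0))
E
```

```text
t 6.45 pos [576.9 170.4 222.5] stand 21.6 0.8 F [ 0.01 -0.42  1.18] w 55.3 gf 0.0
rotvec tool [0.0017 0.0119 0.    ] then shift cm in target axes [ 14.613 -39.994  12.249] in present [ 14.759 -40.014  12.007]
knob top z [167.79516732 174.79137445 175.56796707] [570.12136333 165.23009564 166.28143888]
```

>>> {"api": "apply_moves", "payload": {
  "increments": [
    {"ax":0,"ay":0,"az":0,"dx":1.33,"dy":-3.64,"dz":0,"grip":-1},
    {"ax":0,"ay":0,"az":0,"dx":1.33,"dy":-3.64,"dz":0,"grip":-1},
    {"ax":0,"ay":0,"az":0,"dx":1.33,"dy":-3.64,"dz":0,"grip":-1},
    {"ax":0,"ay":0,"az":0,"dx":1.33,"dy":-3.64,"dz":0,"grip":-1},
    {"ax":0,"ay":0,"az":0,"dx":1.33,"dy":-3.64,"dz":0,"grip":-1},
    {"ax":0,"ay":0,"az":0,"dx":1.33,"dy":-3.64,"dz":0,"grip":-1},
    {"ax":0,"ay":0,"az":0,"dx":1.33,"dy":-3.64,"dz":0,"grip":-1},
    {"ax":0,"ay":0,"az":0,"dx":1.33,"dy":-3.64,"dz":0,"grip":-1}
  ]
}}

```text
t: 7.17
eef_pos: [474.6, -125.6, 214.1]
orientation: [[-1.0, -0.028, -0.0], [-0.028, 1.0, 0.0], [0.0, 0.0, -1.0]]
ft_force: [0.8, -0.4, -0.7]
gripper_width: 85.6
gripper_force: 0.0
```

>>> {"api": "apply_moves", "payload": {
  "increments": [
    {"ax":0,"ay":0,"az":0,"dx":1.33,"dy":-3.64,"dz":0,"grip":-1},
    {"ax":0,"ay":0,"az":0,"dx":1.33,"dy":-3.64,"dz":0,"grip":-1},
    {"ax":0,"ay":0,"az":0,"dx":1.33,"dy":-3.64,"dz":0,"grip":-1},
    {"ax":0,"ay":0,"az":0,"dx":0,"dy":0,"dz":2,"grip":-1},
    {"ax":0,"ay":0,"az":0,"dx":0,"dy":0,"dz":3,"grip":-1},
    {"ax":0,"ay":0,"az":0,"dx":0,"dy":0,"dz":3,"grip":-1},
    {"ax":0,"ay":0,"az":0,"dx":0,"dy":0,"dz":2,"grip":-1},
    {"ax":0,"ay":0,"az":0,"dx":0,"dy":0,"dz":0,"grip":-1}
  ]
}}

```text
t: 7.83
eef_pos: [435.2, -232.1, 108.4]
orientation: [[-1.0, -0.027, -0.009], [-0.027, 1.0, 0.006], [0.009, 0.007, -1.0]]
ft_force: [-0.6, 0.9, 0.7]
gripper_width: 85.5
gripper_force: 0.0
```

```bash
python3 - <<'E'
from h import *
go(np.array([442,-233.5,26])); p,d=snap('scene','scene5');P=cloud('scene',d)
X,Y,Z=P[...,0],P[...,1],P[...,2]
m=(abs(X-572)<18)&(abs(Y-170)<18)&(Z>150)&(Z<185);print('knob top z',np.percentile(Z[m],[50,90,98]),P[m].mean(0))
E
```

```text
t 7.8333 pos [ 435.2 -232.1  108.4] stand -131.3 -397.6 F [-0.56  0.9   0.72] w 85.5 gf 0.0
rotvec tool [ 0.0067 -0.0088 -0.0005] then shift cm in target axes [-0.679 -0.159  8.24 ] in present [-0.752 -0.214  8.233]
knob top z [168.03845781 174.74810798 175.41865614] [570.18268239 165.24019103 166.53917681]
```

>>> {"api": "apply_moves", "payload": {
  "increments": [
    {"ax":0,"ay":0,"az":0,"dx":-0.3,"dy":-0.1,"dz":0,"grip":-1},
    {"ax":0,"ay":0,"az":0,"dx":0,"dy":0,"dz":0,"grip":-1},
    {"ax":0,"ay":0,"az":0,"dx":0,"dy":0,"dz":0,"grip":-1}
  ]
}}

```text
t: 8.13
eef_pos: [443.5, -236.2, 116.7]
orientation: [[-1.0, -0.028, 0.003], [-0.028, 1.0, -0.002], [-0.003, -0.003, -1.0]]
ft_force: [-0.2, 0.7, 0.2]
gripper_width: 85.2
gripper_force: 0.0
```

```bash
python3 - <<'E'
from h import *
go(np.array([442.2,-233.3,26]))
E
```

```text
t 8.1333 pos [ 443.5 -236.2  116.7] stand -123.1 -402.0 F [-0.23  0.73  0.23] w 85.2 gf 0.0
rotvec tool [-0.0026  0.0034  0.0004] then shift cm in target axes [0.124 0.298 9.072] in present [0.155 0.322 9.07 ]
```

>>> {"api": "apply_moves", "payload": {
  "increments": [
    {"ax":0,"ay":0,"az":0,"dx":0.1,"dy":0.25,"dz":0.8,"grip":-1},
    {"ax":0,"ay":0,"az":0,"dx":0,"dy":0,"dz":1.8,"grip":-1},
    {"ax":0,"ay":0,"az":0,"dx":0,"dy":0,"dz":2.2,"grip":-1},
    {"ax":0,"ay":0,"az":0,"dx":0,"dy":0,"dz":1.8,"grip":-1},
    {"ax":0,"ay":0,"az":0,"dx":0,"dy":0,"dz":1.2,"grip":-1},
    {"ax":0,"ay":0,"az":0,"dx":0,"dy":0,"dz":0.7,"grip":-1},
    {"ax":0,"ay":0,"az":0,"dx":0,"dy":0,"dz":0.3,"grip":-1},
    {"ax":0,"ay":0,"az":0,"dx":0,"dy":0,"dz":0,"grip":-1}
  ]
}}

```text
t: 8.8
eef_pos: [440.8, -232.8, 26.1]
orientation: [[-1.0, -0.028, -0.0], [-0.028, 1.0, 0.0], [0.0, 0.0, -1.0]]
ft_force: [-0.2, -0.1, 0.3]
gripper_width: 85.4
gripper_force: 0.0
```

>>> {"api": "apply_moves", "payload": {
  "increments": [
    {"ax":0,"ay":0,"az":0,"dx":0,"dy":0,"dz":0,"grip":-1},
    {"ax":0,"ay":0,"az":0,"dx":0,"dy":0,"dz":0,"grip":-0.6},
    {"ax":0,"ay":0,"az":0,"dx":0,"dy":0,"dz":0,"grip":-0.4},
    {"ax":0,"ay":0,"az":0,"dx":0,"dy":0,"dz":0,"grip":-0.2},
    {"ax":0,"ay":0,"az":0,"dx":0,"dy":0,"dz":0,"grip":0},
    {"ax":0,"ay":0,"az":0,"dx":0,"dy":0,"dz":0,"grip":0},
    {"ax":0,"ay":0,"az":0,"dx":0,"dy":0,"dz":0,"grip":0}
  ],
  "grip_force": 30
}}

```text
t: 9.38
eef_pos: [441.8, -233.4, 27.5]
orientation: [[-1.0, -0.028, 0.002], [-0.028, 1.0, -0.001], [-0.002, -0.001, -1.0]]
ft_force: [-0.2, 0.1, 5.6]
gripper_width: 56.8
gripper_force: 32.5
```

```bash
python3 - <<'E'
from h import *
go(W(-150,0,29))
E
```

```text
t 9.3833 pos [ 441.8 -233.4   27.5] stand -124.7 -399.1 F [-0.21  0.13  5.58] w 56.8 gf 32.5
rotvec tool [-0.0013  0.0019  0.0001] then shift cm in target axes [ 2.527 39.909 -0.146] in present [ 2.521 39.909 -0.202]
```

>>> {"api": "apply_moves", "payload": {
  "increments": [
    {"ax":0,"ay":0,"az":0,"dx":0,"dy":0,"dz":-0.7,"grip":0},
    {"ax":0,"ay":0,"az":0,"dx":0,"dy":0,"dz":-0.9,"grip":0},
    {"ax":0,"ay":0,"az":0,"dx":0.2,"dy":1.5,"dz":-0.2,"grip":0},
    {"ax":0,"ay":0,"az":0,"dx":0.2,"dy":3,"dz":0,"grip":0},
    {"ax":0,"ay":0,"az":0,"dx":0.2,"dy":3,"dz":0,"grip":0},
    {"ax":0,"ay":0,"az":0,"dx":0.2,"dy":3,"dz":0,"grip":0},
    {"ax":0,"ay":0,"az":0,"dx":0.2,"dy":3,"dz":0,"grip":0},
    {"ax":0,"ay":0,"az":0,"dx":0.2,"dy":3,"dz":0,"grip":0}
  ]
}}

```text
t: 10.05
eef_pos: [423.0, -66.2, 44.0]
orientation: [[-1.0, -0.028, -0.001], [-0.028, 1.0, 0.001], [0.001, 0.001, -1.0]]
ft_force: [0.2, 0.7, -2.0]
gripper_width: 56.5
gripper_force: 32.7
```

>>> {"api": "apply_moves", "payload": {
  "increments": [
    {"ax":0,"ay":0,"az":0,"dx":0.2,"dy":3,"dz":0,"grip":0},
    {"ax":0,"ay":0,"az":0,"dx":0.2,"dy":3,"dz":0,"grip":0},
    {"ax":0,"ay":0,"az":0,"dx":0.2,"dy":3,"dz":0,"grip":0},
    {"ax":0,"ay":0,"az":0,"dx":0.2,"dy":3,"dz":0,"grip":0},
    {"ax":0,"ay":0,"az":0,"dx":0.2,"dy":3,"dz":0,"grip":0},
    {"ax":0,"ay":0,"az":0,"dx":0.2,"dy":3,"dz":0,"grip":0},
    {"ax":0,"ay":0,"az":0,"dx":0.1,"dy":3,"dz":0,"grip":0},
    {"ax":0,"ay":0,"az":0,"dx":0,"dy":2,"dz":0,"grip":0}
  ]
}}

```text
t: 10.72
eef_pos: [403.0, 164.0, 44.1]
orientation: [[-1.0, -0.03, -0.001], [-0.03, 1.0, 0.001], [0.001, 0.001, -1.0]]
ft_force: [-0.1, 0.2, -2.9]
gripper_width: 56.6
gripper_force: 32.8
```

>>> {"api": "apply_moves", "payload": {
  "increments": [
    {"ax":0,"ay":0,"az":0,"dx":0,"dy":0.4,"dz":0,"grip":0},
    {"ax":0,"ay":0,"az":0,"dx":0,"dy":0,"dz":0,"grip":0},
    {"ax":0,"ay":0,"az":0,"dx":0,"dy":0,"dz":0,"grip":0},
    {"ax":0,"ay":0,"az":0,"dx":0,"dy":0,"dz":0,"grip":0}
  ]
}}

```text
t: 11.05
eef_pos: [404.3, 164.4, 44.1]
orientation: [[-1.0, -0.027, -0.001], [-0.027, 1.0, -0.001], [0.001, -0.001, -1.0]]
ft_force: [0.9, 0.0, -2.4]
gripper_width: 56.7
gripper_force: 32.9
```

```bash
python3 - <<'E'
from h import *
go(W(-45,0,29)); snap('scene','scene6');p,d=snap('top','top6')
p=cv2.imread('pics/scene6.png');cv2.imwrite('pics/c5.png',cv2.resize(p[60:260,180:380],None,fx=3,fy=3,interpolation=cv2.INTER_CUBIC))
E
```

```text
t 11.05 pos [404.3 164.4  44.1] stand -151.0 -0.4 F [ 0.9   0.02 -2.38] w 56.7 gf 32.9
rotvec tool [-0.0007 -0.0007 -0.0009] then shift cm in target axes [-10.604   0.039   1.508] in present [-10.605   0.05    1.5  ]
```

View pics/c5.png

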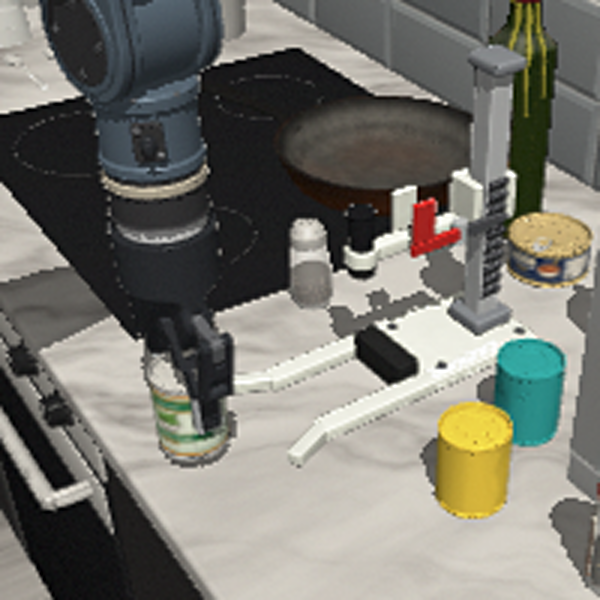

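>>> {"api": "apply_moves", "payload": {
  "increments": [
    {"ax":0,"ay":0,"az":0,"dx":0,"dy":0.09,"dz":0.6,"grip":0},
    {"ax":0,"ay":0,"az":0,"dx":0,"dy":0,"dz":0.5,"grip":0},
    {"ax":0,"ay":0,"az":0,"dx":0,"dy":0,"dz":0.3,"grip":0},
    {"ax":0,"ay":0,"az":0,"dx":-0.5,"dy":0,"dz":0,"grip":0},
    {"ax":0,"ay":0,"az":0,"dx":-1,"dy":0,"dz":0,"grip":0},
    {"ax":0,"ay":0,"az":0,"dx":-1,"dy":0,"dz":0,"grip":0},
    {"ax":0,"ay":0,"az":0,"dx":-1,"dy":0,"dz":0,"grip":0},
    {"ax":0,"ay":0,"az":0,"dx":-1,"dy":0,"dz":0,"grip":0}
  ]
}}

```text
t: 11.82
eef_pos: [450.6, 167.4, 30.2]
orientation: [[-1.0, -0.028, 0.0], [-0.028, 1.0, -0.0], [-0.0, -0.0, -1.0]]
ft_force: [-0.1, 0.2, -1.6]
gripper_width: 56.5
gripper_force: 32.9
```

>>> {"api": "apply_moves", "payload": {
  "increments": [
    {"ax":0,"ay":0,"az":0,"dx":-1,"dy":0,"dz":0,"grip":0},
    {"ax":0,"ay":0,"az":0,"dx":-1,"dy":0,"dz":0,"grip":0},
    {"ax":0,"ay":0,"az":0,"dx":-1,"dy":0,"dz":0,"grip":0},
    {"ax":0,"ay":0,"az":0,"dx":-0.8,"dy":0,"dz":0,"grip":0},
    {"ax":0,"ay":0,"az":0,"dx":-0.4,"dy":0,"dz":0,"grip":0},
    {"ax":0,"ay":0,"az":0,"dx":0,"dy":0,"dz":0,"grip":0},
    {"ax":0,"ay":0,"az":0,"dx":0,"dy":0,"dz":0,"grip":0}
  ]
}}

```text
t: 12.4
eef_pos: [491.5, 168.6, 30.1]
orientation: [[-1.0, -0.028, -0.001], [-0.028, 1.0, -0.0], [0.001, -0.0, -1.0]]
ft_force: [-0.0, 1.0, -1.3]
gripper_width: 56.5
gripper_force: 32.9
```

```bash
python3 - <<'E'
from h import *
go(W(-50,0.5,27.5))
E
```

```text
t 12.4 pos [491.5 168.6  30.1] stand -63.8 1.3 F [-0.01  0.97 -1.33] w 56.5 gf 32.9
rotvec tool [-0.0001 -0.0009  0.    ] then shift cm in target axes [-1.38  -0.084  0.264] in present [-1.38  -0.084  0.263]
```

Just entering the parallel part; centre in y, advance to -50, lower and release.

>>> {"api": "apply_moves", "payload": {
  "increments": [
    {"ax":0,"ay":0,"az":0,"dx":-0.3,"dy":-0.08,"dz":0,"grip":0},
    {"ax":0,"ay":0,"az":0,"dx":-0.5,"dy":0,"dz":0,"grip":0},
    {"ax":0,"ay":0,"az":0,"dx":-0.4,"dy":0,"dz":0,"grip":0},
    {"ax":0,"ay":0,"az":0,"dx":-0.2,"dy":0,"dz":0,"grip":0},
    {"ax":0,"ay":0,"az":0,"dx":0,"dy":0,"dz":0.1,"grip":0},
    {"ax":0,"ay":0,"az":0,"dx":0,"dy":0,"dz":0.1,"grip":0},
    {"ax":0,"ay":0,"az":0,"dx":0,"dy":0,"dz":0,"grip":0}
  ]
}}

```text
t: 12.98
eef_pos: [505.3, 168.1, 28.0]
orientation: [[-1.0, -0.028, -0.001], [-0.028, 1.0, -0.0], [0.001, -0.0, -1.0]]
ft_force: [-0.7, -0.0, -1.9]
gripper_width: 56.7
gripper_force: 32.9
```

```bash
python3 - <<'E'
from h import *
go(W(-50,0.5,27.5))
E
```

```text
t 12.9833 pos [505.3 168.1  28. ] stand -50.0 0.5 F [-0.73 -0.02 -1.93] w 56.7 gf 32.9
rotvec tool [-0.0001 -0.0008  0.0001] then shift cm in target axes [-0.003 -0.004  0.045] in present [-0.003 -0.004  0.045]
```

>>> {"api": "apply_moves", "payload": {
  "increments": [
    {"ax":0,"ay":0,"az":0,"dx":0,"dy":0,"dz":0.07,"grip":0},
    {"ax":0,"ay":0,"az":0,"dx":0,"dy":0,"dz":0.03,"grip":0},
    {"ax":0,"ay":0,"az":0,"dx":0,"dy":0,"dz":0,"grip":-0.35},
    {"ax":0,"ay":0,"az":0,"dx":0,"dy":0,"dz":0,"grip":-0.6},
    {"ax":0,"ay":0,"az":0,"dx":0,"dy":0,"dz":0,"grip":-1},
    {"ax":0,"ay":0,"az":0,"dx":0,"dy":0,"dz":0,"grip":-1},
    {"ax":0,"ay":0,"az":0,"dx":0,"dy":0,"dz":-0.8,"grip":-1},
    {"ax":0,"ay":0,"az":0,"dx":0,"dy":0,"dz":-1.8,"grip":-1}
  ]
}}

```text
t: 13.65
eef_pos: [503.3, 167.7, 51.2]
orientation: [[-1.0, -0.028, -0.006], [-0.028, 1.0, -0.001], [0.006, -0.001, -1.0]]
ft_force: [0.9, -0.2, -1.0]
gripper_width: 85.3
gripper_force: 0.0
```

>>> {"api": "apply_moves", "payload": {
  "increments": [
    {"ax":0,"ay":0,"az":0,"dx":0,"dy":0,"dz":-2.5,"grip":-1},
    {"ax":0,"ay":0,"az":0,"dx":0,"dy":0,"dz":-1.5,"grip":-1},
    {"ax":0,"ay":0,"az":0,"dx":1.2,"dy":0,"dz":0,"grip":-0.2},
    {"ax":0,"ay":0,"az":0,"dx":2.4,"dy":0,"dz":0,"grip":0.3},
    {"ax":0,"ay":0,"az":0,"dx":2.4,"dy":0,"dz":0,"grip":0.4},
    {"ax":0,"ay":0,"az":0,"dx":1,"dy":0,"dz":0,"grip":0.4},
    {"ax":0,"ay":0,"az":0,"dx":0,"dy":0,"dz":0,"grip":0.4},
    {"ax":0,"ay":0,"az":0,"dx":0,"dy":0,"dz":0,"grip":0.4}
  ]
}}

```text
t: 14.32
eef_pos: [436.1, 166.4, 94.1]
orientation: [[-1.0, -0.028, 0.002], [-0.028, 1.0, 0.0], [-0.002, 0.0, -1.0]]
ft_force: [0.3, -0.7, 0.9]
gripper_width: 25.5
gripper_force: 0.0
```

```bash
python3 - <<'E'
from h import *
go(W(-120,0.5,20)); p,d=snap('scene','scene7')
for n in('top','scene'):
    p,d=snap(n,n+'7');P=cloud(n,d);X,Y,Z=P[...,0],P[...,1],P[...,2]
    m=(abs(X-505)<40)&(abs(Y-168)<40)&(Z>66)&(Z<77);q=P[m];print(n,m.sum());
    if m.sum()>20:
        c=cv2.minEnclosingCircle(q[:,:2].astype(np.float32));print(c,(np.array(c[0])-T0)@AX,(np.array(c[0])-T0)@AY)
E
```

```text
t 14.3167 pos [436.1 166.4  94.1] stand -119.2 0.7 F [ 0.35 -0.68  0.89] w 25.5 gf 0.0
rotvec tool [0.0003 0.0019 0.0004] then shift cm in target axes [ 0.075 -0.021  7.41 ] in present [ 0.089 -0.023  7.41 ]
top 406
((506.0261535644531, 168.3451385498047), 28.363561630249023) -49.27292010874407 0.7212004091287213
scene 275
((505.11578369140625, 168.493896484375), 30.043262481689453) -50.178781476963394 0.8953193639177529
```

>>> {"api": "apply_moves", "payload": {
  "increments": [
    {"ax":0,"ay":-0.088,"az":0,"dx":0,"dy":0,"dz":0,"grip":0.4},
    {"ax":0,"ay":-0.088,"az":0,"dx":0,"dy":0,"dz":0,"grip":0.4},
    {"ax":0,"ay":-0.088,"az":0,"dx":0,"dy":0,"dz":0,"grip":0.4},
    {"ax":0,"ay":0,"az":0,"dx":0,"dy":0,"dz":0,"grip":0.4},
    {"ax":0,"ay":0,"az":0,"dx":0,"dy":0,"dz":0,"grip":0.4}
  ]
}}

```text
t: 14.88
eef_pos: [434.4, 166.0, 92.4]
orientation: [[-0.966, -0.029, 0.258], [-0.028, 1.0, 0.007], [-0.259, -0.0, -0.966]]
ft_force: [0.0, 0.2, 0.1]
gripper_width: 25.3
gripper_force: 0.0
```

```bash
cat >> h.py <<'E'
RT=RD@R.from_rotvec([0,-0.264,0]).as_matrix()
E
python3 - <<'E'
from h import *
go(W(-112,0.5,22),RT); print((RT.T@np.array([*AX,0])).round(3))
E
```

```text
t 14.8833 pos [434.4 166.   92.4] stand -121.0 0.4 F [0.02 0.24 0.11] w 25.3 gf 0.0
rotvec tool [-0.0002 -0.0025  0.0007] then shift cm in target axes [0.97  0.008 7.027] in present [0.953 0.01  7.029]
[-0.965  0.     0.261]
```

>>> {"api": "apply_moves", "payload": {
  "increments": [
    {"ax":0,"ay":0,"az":0,"dx":0.16,"dy":0,"dz":0.8,"grip":0.4},
    {"ax":0,"ay":0,"az":0,"dx":0.2,"dy":0,"dz":1.6,"grip":0.4},
    {"ax":0,"ay":0,"az":0,"dx":0.2,"dy":0,"dz":1.8,"grip":0.4},
    {"ax":0,"ay":0,"az":0,"dx":0.2,"dy":0,"dz":1.5,"grip":0.4},
    {"ax":0,"ay":0,"az":0,"dx":0.2,"dy":0,"dz":0.9,"grip":0.4},
    {"ax":0,"ay":0,"az":0,"dx":0,"dy":0,"dz":0.4,"grip":0.4},
    {"ax":0,"ay":0,"az":0,"dx":0,"dy":0,"dz":0,"grip":0.4},
    {"ax":0,"ay":0,"az":0,"dx":0,"dy":0,"dz":0,"grip":0.4}
  ]
}}

```text
t: 15.55
eef_pos: [445.7, 166.6, 23.9]
orientation: [[-0.965, -0.028, 0.261], [-0.027, 1.0, 0.007], [-0.261, 0.0, -0.965]]
ft_force: [0.0, 0.7, -0.1]
gripper_width: 25.7
gripper_force: 0.0
```

```bash
python3 - <<'E'
from h import *
go(W(-50,0.5,22),RT)
E
```

```text
t 15.55 pos [445.7 166.6  23.9] stand -109.6 0.6 F [ 0.01  0.74 -0.14] w 25.7 gf 0.0
rotvec tool [ 0.0001  0.0004 -0.0003] then shift cm in target axes [-5.703 -0.013  1.737] in present [-5.702 -0.012  1.739]
```

>>> {"api": "apply_moves", "payload": {
  "increments": [
    {"ax":0,"ay":0,"az":0,"dx":-0.386,"dy":0,"dz":0.104,"grip":0.4},
    {"ax":0,"ay":0,"az":0,"dx":-0.386,"dy":0,"dz":0.104,"grip":0.4},
    {"ax":0,"ay":0,"az":0,"dx":-0.386,"dy":0,"dz":0.104,"grip":0.4},
    {"ax":0,"ay":0,"az":0,"dx":-0.386,"dy":0,"dz":0.104,"grip":0.4},
    {"ax":0,"ay":0,"az":0,"dx":-0.29,"dy":0,"dz":0.078,"grip":0.4},
    {"ax":0,"ay":0,"az":0,"dx":-0.29,"dy":0,"dz":0.078,"grip":0.4},
    {"ax":0,"ay":0,"az":0,"dx":-0.29,"dy":0,"dz":0.078,"grip":0.4},
    {"ax":0,"ay":0,"az":0,"dx":-0.29,"dy":0,"dz":0.078,"grip":0.4}
  ]
}}

```text
t: 16.22
eef_pos: [472.5, 167.2, 23.0]
orientation: [[-0.965, -0.028, 0.26], [-0.027, 1.0, 0.007], [-0.26, 0.0, -0.966]]
ft_force: [-1.7, 0.2, 0.6]
gripper_width: 25.7
gripper_force: 0.8
```

>>> {"api": "apply_moves", "payload": {
  "increments": [
    {"ax":0,"ay":0,"az":0,"dx":-0.29,"dy":0,"dz":0.078,"grip":0.4},
    {"ax":0,"ay":0,"az":0,"dx":-0.29,"dy":0,"dz":0.078,"grip":0.4},
    {"ax":0,"ay":0,"az":0,"dx":-0.29,"dy":0,"dz":0.078,"grip":0.4},
    {"ax":0,"ay":0,"az":0,"dx":-0.29,"dy":0,"dz":0.078,"grip":0.4},
    {"ax":0,"ay":0,"az":0,"dx":0,"dy":0,"dz":0,"grip":0.4},
    {"ax":0,"ay":0,"az":0,"dx":0,"dy":0,"dz":0,"grip":0.4}
  ]
}}

```text
t: 16.72
eef_pos: [485.1, 167.6, 23.3]
orientation: [[-0.965, -0.028, 0.261], [-0.027, 1.0, 0.007], [-0.261, -0.0, -0.965]]
ft_force: [-0.3, 0.1, -0.4]
gripper_width: 25.8
gripper_force: 0.0
```

```bash
cat > tin.py <<'E'
from h import *
import sys
k=sys.argv[1]; go(W(-38,0.5,24),RT)
for n in('top','scene'):
    p,d=snap(n,n+k);P=cloud(n,d);X,Y,Z=P[...,0],P[...,1],P[...,2]
    m=(X>470)&(X<600)&(abs(Y-168)<40)&(Z>67)&(Z<76);q=P[m];print(n,m.sum())
    if m.sum()>20:
        s=np.c_[(q[:,:2]-T0)@AX,(q[:,:2]-T0)@AY];print(s.min(0),s.max(0),s.mean(0))
        h=s[abs(s[:,1])<31]; y=np.linspace(-24,24,9); print('min-x profile',[round(float(h[abs(h[:,1]-a)<3,0].min()),1) if (abs(h[:,1]-a)<3).any() else None for a in y])
E
python3 tin.py 8
```

```text
t 16.7167 pos [485.1 167.6  23.3] stand -70.3 0.5 F [-0.28  0.07 -0.36] w 25.8 gf 0.0
rotvec tool [-0.0001  0.0004 -0.0001] then shift cm in target axes [-3.133e+00 -1.000e-03  7.720e-01] in present [-3.132e+00 -1.000e-03  7.730e-01]
top 445
[-75.37213501 -34.0345035 ] [-6.53500534 28.47554367] [-34.1334273    0.59685366]
min-x profile [-75.2, -56.2, -60.9, -60.8, -58.2, -55.9, -55.2, -55.7, -52.8]
scene 219
[-54.99886146 -28.9640676 ] [-6.14497015 28.60027931] [-30.96594521  -0.72016147]
min-x profile [-55.0, -53.2, -52.2, -49.7, -46.2, -45.7, -53.8, -50.9, -49.3]
```

>>> {"api": "apply_moves", "payload": {
  "increments": [
    {"ax":0,"ay":0,"az":0,"dx":-0.29,"dy":0,"dz":0.078,"grip":0.4},
    {"ax":0,"ay":0,"az":0,"dx":-0.29,"dy":0,"dz":0.078,"grip":0.4},
    {"ax":0,"ay":0,"az":0,"dx":-0.29,"dy":0,"dz":0.078,"grip":0.4},
    {"ax":0,"ay":0,"az":0,"dx":-0.29,"dy":0,"dz":0.078,"grip":0.4},
    {"ax":0,"ay":0,"az":0,"dx":-0.29,"dy":0,"dz":0.078,"grip":0.4},
    {"ax":0,"ay":0,"az":0,"dx":-0.29,"dy":0,"dz":0.078,"grip":0.4},
    {"ax":0,"ay":0,"az":0,"dx":-0.29,"dy":0,"dz":0.078,"grip":0.4},
    {"ax":0,"ay":0,"az":0,"dx":-0.29,"dy":0,"dz":0.078,"grip":0.4}
  ]
}}

```text
t: 17.48
eef_pos: [509.0, 168.3, 23.2]
orientation: [[-0.965, -0.028, 0.261], [-0.027, 1.0, 0.007], [-0.261, -0.0, -0.965]]
ft_force: [-1.5, 0.1, 0.5]
gripper_width: 25.5
gripper_force: 0.6
```

>>> {"api": "apply_moves", "payload": {
  "increments": [
    {"ax":0,"ay":0,"az":0,"dx":-0.1,"dy":0,"dz":0.027,"grip":0.4},
    {"ax":0,"ay":0,"az":0,"dx":-0.1,"dy":0,"dz":0.027,"grip":0.4},
    {"ax":0,"ay":0,"az":0,"dx":-0.1,"dy":0,"dz":0.027,"grip":0.4},
    {"ax":0,"ay":0,"az":0,"dx":-0.1,"dy":0,"dz":0.027,"grip":0.4},
    {"ax":0,"ay":0,"az":0,"dx":-0.1,"dy":0,"dz":0.027,"grip":0.4},
    {"ax":0,"ay":0,"az":0,"dx":0,"dy":0,"dz":0,"grip":0.4},
    {"ax":0,"ay":0,"az":0,"dx":0,"dy":0,"dz":0,"grip":0.4}
  ]
}}

```text
t: 18.07
eef_pos: [514.1, 168.4, 23.4]
orientation: [[-0.965, -0.028, 0.261], [-0.027, 1.0, 0.007], [-0.261, 0.0, -0.965]]
ft_force: [-1.0, -0.6, 0.2]
gripper_width: 25.5
gripper_force: 0.3
```

```bash
python3 tin.py 9
```

```text
t 18.0667 pos [514.1 168.4  23.4] stand -41.2 0.6 F [-0.96 -0.58  0.23] w 25.5 gf 0.3
rotvec tool [0.     0.0004 0.0001] then shift cm in target axes [-0.326 -0.009  0.027] in present [-0.326 -0.009  0.027]
top 400
[-47.37765797 -36.34818227] [20.92445816 29.03760964] [-4.9249      0.03830992]
min-x profile [-44.9, -25.6, -30.5, -27.5, -25.1, -22.5, -22.9, -22.4, -22.5]
scene 216
[-66.91166966 -39.1016081 ] [21.71798764 37.02933396] [-5.54185849 -0.8286763 ]
min-x profile [-65.1, -66.7, -21.2, -15.7, -13.3, -12.5, -21.9, -65.4, -64.9]
```

>>> {"api": "apply_moves", "payload": {
  "increments": [
    {"ax":0,"ay":0,"az":0,"dx":-0.1,"dy":0,"dz":0.027,"grip":0.4},
    {"ax":0,"ay":0,"az":0,"dx":-0.1,"dy":0,"dz":0.027,"grip":0.4},
    {"ax":0,"ay":0,"az":0,"dx":-0.1,"dy":0,"dz":0.027,"grip":0.4},
    {"ax":0,"ay":0,"az":0,"dx":-0.1,"dy":0,"dz":0.027,"grip":0.4},
    {"ax":0,"ay":0,"az":0,"dx":0,"dy":0,"dz":0,"grip":0.4}
  ]
}}

```text
t: 18.58
eef_pos: [518.3, 168.5, 23.3]
orientation: [[-0.965, -0.028, 0.261], [-0.027, 1.0, 0.007], [-0.261, 0.0, -0.965]]
ft_force: [-1.1, -0.2, -0.1]
gripper_width: 25.5
gripper_force: 0.4
```

>>> {"api": "apply_moves", "payload": {
  "increments": [
    {"ax":0,"ay":0,"az":0,"dx":-0.05,"dy":0,"dz":0.013,"grip":0.4},
    {"ax":0,"ay":0,"az":0,"dx":-0.05,"dy":0,"dz":0.013,"grip":0.4},
    {"ax":0,"ay":0,"az":0,"dx":0,"dy":0,"dz":0,"grip":0.4}
  ]
}}

```text
t: 18.83
eef_pos: [519.1, 168.6, 23.3]
orientation: [[-0.965, -0.028, 0.261], [-0.027, 1.0, 0.007], [-0.261, 0.0, -0.965]]
ft_force: [-1.1, -0.3, 0.5]
gripper_width: 25.9
gripper_force: 0.5
```

>>> {"api": "apply_moves", "payload": {
  "increments": [
    {"ax":0,"ay":0,"az":0,"dx":-0.05,"dy":0,"dz":0.013,"grip":0.4},
    {"ax":0,"ay":0,"az":0,"dx":-0.05,"dy":0,"dz":0.013,"grip":0.4},
    {"ax":0,"ay":0,"az":0,"dx":0,"dy":0,"dz":0,"grip":0.4}
  ]
}}

```text
t: 19.08
eef_pos: [520.2, 168.6, 23.4]
orientation: [[-0.965, -0.028, 0.261], [-0.027, 1.0, 0.007], [-0.261, -0.0, -0.965]]
ft_force: [-1.0, 0.6, 0.1]
gripper_width: 25.5
gripper_force: 0.5
```

>>> {"api": "apply_moves", "payload": {
  "increments": [
    {"ax":0,"ay":0,"az":0,"dx":-0.05,"dy":0,"dz":0.013,"grip":0.4},
    {"ax":0,"ay":0,"az":0,"dx":-0.05,"dy":0,"dz":0.013,"grip":0.4},
    {"ax":0,"ay":0,"az":0,"dx":0,"dy":0,"dz":0,"grip":0.4}
  ]
}}

```text
t: 19.33
eef_pos: [521.2, 168.6, 23.4]
orientation: [[-0.965, -0.028, 0.261], [-0.027, 1.0, 0.007], [-0.261, 0.0, -0.965]]
ft_force: [-1.1, -0.8, 0.3]
gripper_width: 25.5
gripper_force: 0.4
```

>>> {"api": "apply_moves", "payload": {
  "increments": [
    {"ax":0,"ay":0,"az":0,"dx":-0.05,"dy":0,"dz":0.013,"grip":0.4},
    {"ax":0,"ay":0,"az":0,"dx":-0.05,"dy":0,"dz":0.013,"grip":0.4},
    {"ax":0,"ay":0,"az":0,"dx":0,"dy":0,"dz":0,"grip":0.4}
  ]
}}

```text
t: 19.58
eef_pos: [522.0, 168.6, 23.2]
orientation: [[-0.965, -0.028, 0.26], [-0.027, 1.0, 0.007], [-0.26, -0.0, -0.965]]
ft_force: [-1.1, -1.0, 2.0]
gripper_width: 25.4
gripper_force: 0.7
```

```bash
python3 tin.py 10; python3 - <<'E'
from h import *
# stop face position / far tin edge below top, scene cam
P=cloud('scene',np.load('pics/scene0.npy'));q=P.reshape(-1,3);s=np.c_[(q[:,:2]-T0)@AX,(q[:,:2]-T0)@AY,q[:,2]]
m=(abs(s[:,1]+22)<10)&(s[:,2]>24)&(s[:,2]<34)&(s[:,0]>10)&(s[:,0]<60);t=s[m];print('stop top x range',t.min(0),t.max(0),m.sum())
P=cloud('top',np.load('pics/top0.npy'));q=P.reshape(-1,3);s=np.c_[(q[:,:2]-T0)@AX,(q[:,:2]-T0)@AY,q[:,2]]
m=(abs(s[:,1]+22)<10)&(s[:,2]>25)&(s[:,2]<35)&(s[:,0]>10)&(s[:,0]<60);t=s[m];print('stop top x range',t.min(0),t.max(0),m.sum())
p=cv2.imread('pics/scene10.png');cv2.imwrite('pics/c6.png',cv2.resize(p[80:220,240:400],None,fx=4,fy=4,interpolation=cv2.INTER_CUBIC))
E
```

```text
t 19.5833 pos [522.  168.6  23.2] stand -33.3 0.6 F [-1.15 -0.96  1.99] w 25.4 gf 0.7
rotvec tool [-0.     -0.0005  0.0001] then shift cm in target axes [ 0.433 -0.005 -0.198] in present [ 0.433 -0.005 -0.198]
top 362
[-35.94107236 -31.9101978 ] [27.93611878 29.20264524] [ 1.97576308 -0.57894203]
min-x profile [-33.0, -20.8, -23.4, -20.3, -15.6, -15.2, -13.1, -13.2, -13.5]
scene 214
[-59.16672185 -36.9403128 ] [29.3358272 36.9170989] [ 1.4837182  -1.33662624]
min-x profile [-58.7, -58.7, -9.2, -7.5, -4.4, -4.7, -56.9, -58.5, -57.6]
stop top x range [ 29.34998233 -31.75717142  24.91243233] [ 53.11211448 -12.05286629  32.99207723] 45
stop top x range [ 31.34073508 -31.84100179  26.64546475] [ 52.78453035 -12.15485866  34.39703899] 73
```

View pics/c6.png

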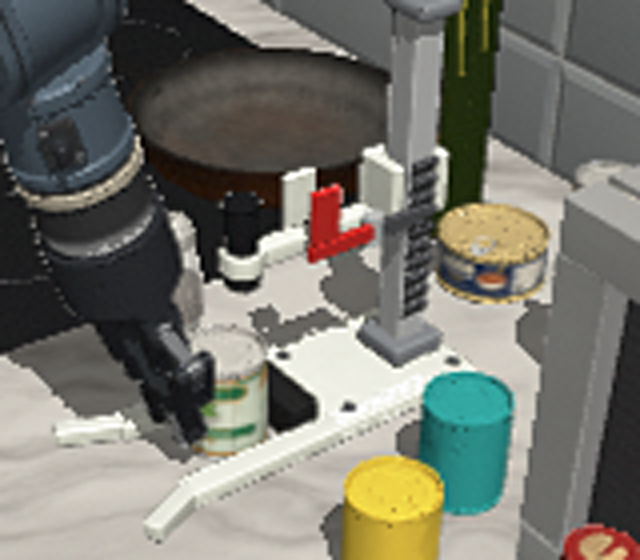

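The tin stands upright next to the stop (crop (280,390)), nearly home; nudging on.

>>> {"api": "apply_moves", "payload": {
  "increments": [
    {"ax":0,"ay":0,"az":0,"dx":-0.05,"dy":0,"dz":0.013,"grip":0.4},
    {"ax":0,"ay":0,"az":0,"dx":-0.05,"dy":0,"dz":0.013,"grip":0.4},
    {"ax":0,"ay":0,"az":0,"dx":0,"dy":0,"dz":0,"grip":0.4}
  ]
}}

```text
t: 19.93
eef_pos: [522.4, 168.6, 23.0]
orientation: [[-0.965, -0.028, 0.259], [-0.027, 1.0, 0.007], [-0.259, -0.0, -0.966]]
ft_force: [-4.7, -0.5, 2.2]
gripper_width: 25.2
gripper_force: 2.1
```

>>> {"api": "apply_moves", "payload": {
  "increments": [
    {"ax":0,"ay":0,"az":0,"dx":-0.05,"dy":0,"dz":0.01,"grip":0.4},
    {"ax":0,"ay":0,"az":0,"dx":0,"dy":0,"dz":0,"grip":0.4}
  ]
}}

```text
t: 20.1
eef_pos: [522.6, 168.7, 23.0]
orientation: [[-0.966, -0.028, 0.258], [-0.027, 1.0, 0.007], [-0.259, -0.0, -0.966]]
ft_force: [-5.7, 0.8, 2.2]
gripper_width: 25.5
gripper_force: 2.9
```

>>> {"api": "apply_moves", "payload": {
  "increments": [
    {"ax":0,"ay":0,"az":0,"dx":0.2,"dy":0,"dz":-0.05,"grip":0.4},
    {"ax":0,"ay":0,"az":0,"dx":0.9,"dy":0,"dz":-0.25,"grip":0.4},
    {"ax":0,"ay":0,"az":0,"dx":1.9,"dy":0,"dz":-0.52,"grip":0.4},
    {"ax":0,"ay":0,"az":0,"dx":1.9,"dy":0,"dz":-0.52,"grip":0.4},
    {"ax":0,"ay":0,"az":0,"dx":1.9,"dy":0,"dz":-0.52,"grip":0.4},
    {"ax":0,"ay":0,"az":0,"dx":0.8,"dy":0,"dz":-0.8,"grip":0.2},
    {"ax":0,"ay":0,"az":0,"dx":0,"dy":0,"dz":-2.5,"grip":0},
    {"ax":0,"ay":0,"az":0,"dx":0,"dy":0,"dz":-3.5,"grip":-0.38}
  ]
}}

```text
t: 20.77
eef_pos: [424.6, 165.1, 84.1]
orientation: [[-0.966, -0.028, 0.256], [-0.027, 1.0, 0.006], [-0.256, -0.002, -0.967]]
ft_force: [0.5, 0.6, 0.1]
gripper_width: 53.4
gripper_force: 0.0
```

>>> {"api": "apply_moves", "payload": {
  "increments": [
    {"ax":0,"ay":0,"az":0,"dx":0,"dy":0,"dz":-3.8,"grip":-0.38},
    {"ax":0,"ay":0,"az":0,"dx":0,"dy":0,"dz":-3.8,"grip":-0.38},
    {"ax":0,"ay":0.088,"az":0,"dx":0,"dy":0,"dz":-3,"grip":-0.38},
    {"ax":0,"ay":0.088,"az":0,"dx":0,"dy":0,"dz":-2,"grip":-0.38},
    {"ax":0,"ay":0.088,"az":0,"dx":0,"dy":0,"dz":-1,"grip":-0.38},
    {"ax":0,"ay":0,"az":0,"dx":0,"dy":0,"dz":0,"grip":-0.38},
    {"ax":0,"ay":0,"az":0,"dx":0,"dy":0,"dz":0,"grip":-0.38}
  ]
}}

```text
t: 21.35
eef_pos: [397.3, 165.1, 219.2]
orientation: [[-1.0, -0.027, 0.002], [-0.027, 1.0, -0.0], [-0.002, -0.0, -1.0]]
ft_force: [0.3, -0.2, -1.3]
gripper_width: 58.6
gripper_force: 0.0
```

```bash
python3 tin.py 11; python3 - <<'E'
from h import *
go(W(67,-1,225))
P=cloud('scene',np.load('pics/scene11.npy'));q=P.reshape(-1,3);s=np.c_[(q[:,:2]-T0)@AX,(q[:,:2]-T0)@AY,q[:,2]]
t=s[(abs(s[:,0]-16)<18)&(abs(s[:,1])<18)&(s[:,2]>150)&(s[:,2]<185)];print('knob z',np.percentile(t[:,2],[50,90]))
P=cloud('top',np.load('pics/top11.npy'));q=P.reshape(-1,3);s=np.c_[(q[:,:2]-T0)@AX,(q[:,:2]-T0)@AY,q[:,2]]
for lo,hi in((-30,-8),(6,20)):
    t=s[(s[:,0]>45)&(s[:,0]<90)&(s[:,1]>lo)&(s[:,1]<hi)&(s[:,2]>166)&(s[:,2]<182)]
    if len(t):print('plates',t.min(0),t.max(0),t.mean(0),len(t))
t=s[(abs(s[:,0]-16)<18)&(abs(s[:,1])<18)&(s[:,2]>170)&(s[:,2]<180)];print('knobtop',cv2.minEnclosingCircle(t[:,:2].astype(np.float32)),t.mean(0))
E
```

```text
t 21.35 pos [397.3 165.1 219.2] stand -158.1 0.5 F [ 0.3  -0.17 -1.28] w 58.6 gf 0.0
rotvec tool [-2.000e-04 -2.624e-01 -7.000e-04] then shift cm in target axes [-6.5000e+00 -5.0000e-03  2.1974e+01] in present [-1.1978e+01  6.0000e-03  1.9535e+01]
top 403
[-25.4257924  -26.96193838] [28.10055011 28.8684739 ] [-0.33138115  0.42957597]
min-x profile [-14.2, -21.1, -23.4, -25.3, -25.4, -25.3, -24.9, -20.6, -15.5]
scene 251
[-26.50646895 -28.00614506] [29.47907309 29.81571956] [1.67280083 0.01948463]
min-x profile [-16.9, -22.2, -25.4, -26.3, -26.5, -20.9, -23.7, -20.0, -15.6]
t 21.45 pos [395.3 165.  218.5] stand -160.1 0.5 F [-0.46  0.05  0.41] w 58.9 gf 0.0
rotvec tool [-0.0002  0.0006  0.0001] then shift cm in target axes [-22.71   -0.148  -0.645] in present [-22.71   -0.15   -0.632]
knob z [168.1630351  174.82891144]
plates [ 57.60514004 -20.69083957 166.15653278] [ 77.79662055 -15.16371599 178.76491813] [ 66.75229963 -17.94134807 173.31663147] 34
plates [ 56.53473092   7.29643035 167.92316211] [ 76.8095613   11.99036608 176.26885464] [ 66.53441781   9.70504425 173.67513543] 30
knobtop ((18.119726181030273, 0.8467380404472351), 12.273303985595703) [ 17.72099684   1.18701025 174.45375315]
```

>>> {"api": "apply_moves", "payload": {
  "increments": [
    {"ax":0,"ay":0,"az":0,"dx":-1.8,"dy":-0.1,"dz":0,"grip":-0.38},
    {"ax":0,"ay":0,"az":0,"dx":-3.6,"dy":0,"dz":0,"grip":-0.38},
    {"ax":0,"ay":0,"az":0,"dx":-3.6,"dy":0,"dz":0,"grip":-0.38},
    {"ax":0,"ay":0,"az":0,"dx":-3.6,"dy":0,"dz":0,"grip":-0.38},
    {"ax":0,"ay":0,"az":0,"dx":-3.6,"dy":0,"dz":0,"grip":-0.38},
    {"ax":0,"ay":0,"az":0,"dx":-3.6,"dy":0,"dz":0,"grip":-0.38},
    {"ax":0,"ay":0,"az":0,"dx":-2,"dy":0,"dz":0,"grip":-0.38},
    {"ax":0,"ay":0,"az":0,"dx":-0.9,"dy":0,"dz":0,"grip":-0.38}
  ]
}}

```text
t: 22.12
eef_pos: [623.9, 170.2, 217.8]
orientation: [[-1.0, -0.028, 0.0], [-0.028, 1.0, -0.0], [-0.0, -0.0, -1.0]]
ft_force: [-1.7, 0.0, -0.4]
gripper_width: 59.1
gripper_force: 0.0
```

>>> {"api": "apply_moves", "payload": {
  "increments": [
    {"ax":0,"ay":0,"az":0,"dx":0,"dy":0,"dz":0,"grip":-0.38},
    {"ax":0,"ay":0,"az":0,"dx":0,"dy":0,"dz":0,"grip":-0.38},
    {"ax":0,"ay":0,"az":0,"dx":0,"dy":0,"dz":0,"grip":-0.38}
  ]
}}

```text
t: 22.37
eef_pos: [621.2, 170.7, 219.7]
orientation: [[-1.0, -0.029, -0.0], [-0.029, 1.0, -0.0], [0.0, -0.0, -1.0]]
ft_force: [0.4, 0.2, 0.3]
gripper_width: 58.9
gripper_force: 0.0
```

```bash
python3 - <<'E'
from h import *
go(W(67.5,-0.7,140))
E
```

```text
t 22.3667 pos [621.2 170.7 219.7] stand 65.9 -0.2 F [0.4  0.22 0.26] w 58.9 gf 0.0
rotvec tool [-0.     -0.0001  0.0007] then shift cm in target axes [-0.155 -0.054  7.967] in present [-0.156 -0.054  7.967]
```

>>> {"api": "apply_moves", "payload": {
  "increments": [
    {"ax":0,"ay":0,"az":0,"dx":-0.15,"dy":-0.05,"dz":0.7,"grip":-0.38},
    {"ax":0,"ay":0,"az":0,"dx":0,"dy":0,"dz":1.5,"grip":-0.38},
    {"ax":0,"ay":0,"az":0,"dx":0,"dy":0,"dz":1.8,"grip":-0.38},
    {"ax":0,"ay":0,"az":0,"dx":0,"dy":0,"dz":1.6,"grip":-0.38},
    {"ax":0,"ay":0,"az":0,"dx":0,"dy":0,"dz":1.2,"grip":-0.38},
    {"ax":0,"ay":0,"az":0,"dx":0,"dy":0,"dz":0.7,"grip":-0.38},
    {"ax":0,"ay":0,"az":0,"dx":0,"dy":0,"dz":0.25,"grip":-0.38},
    {"ax":0,"ay":0,"az":0,"dx":0,"dy":0,"dz":0,"grip":-0.38}
  ]
}}

```text
t: 23.03
eef_pos: [623.6, 170.0, 141.1]
orientation: [[-1.0, -0.028, -0.001], [-0.028, 1.0, -0.0], [0.001, -0.0, -1.0]]
ft_force: [0.2, 0.7, -0.5]
gripper_width: 59.0
gripper_force: 0.0
```

```bash
python3 - <<'E'
from h import *
snap('top','top12'); p,d=snap('scene','scene12');go(W(67.5,-0.7,142)); p=cv2.imread('pics/scene12.png');cv2.imwrite('pics/c7.png',cv2.resize(p[40:200,250:400],None,fx=3.75,fy=3.75,interpolation=cv2.INTER_CUBIC))
E
```

```text
t 23.1333 pos [624.6 170.1 142.7] stand 69.3 -0.8 F [0.48 0.36 0.55] w 59.1 gf 0.0
rotvec tool [0.0002 0.0017 0.0001] then shift cm in target axes [0.184 0.013 0.073] in present [0.184 0.013 0.072]
```

View pics/c7.png

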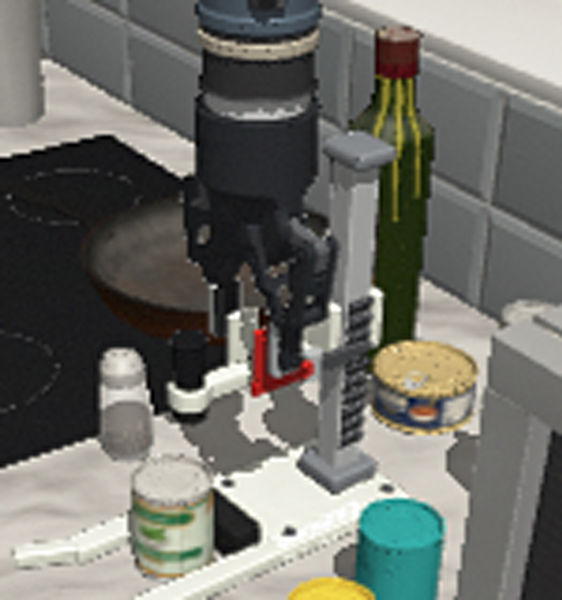

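Straddling both plates, knob clear. Small shift, then a quick firm pinch.

>>> {"api": "apply_moves", "payload": {
  "increments": [
    {"ax":0,"ay":0,"az":0,"dx":0.1,"dy":-0.08,"dz":0,"grip":-0.38},
    {"ax":0,"ay":0,"az":0,"dx":0,"dy":0,"dz":0,"grip":-0.38},
    {"ax":0,"ay":0,"az":0,"dx":0,"dy":0,"dz":0,"grip":0.7},
    {"ax":0,"ay":0,"az":0,"dx":0,"dy":0,"dz":0,"grip":0.7},
    {"ax":0,"ay":0,"az":0,"dx":0,"dy":0,"dz":0,"grip":0.7},
    {"ax":0,"ay":0,"az":0,"dx":0,"dy":0,"dz":0,"grip":0.7},
    {"ax":0,"ay":0,"az":0,"dx":0,"dy":0,"dz":0,"grip":0.7}
  ],
  "grip_force": 40
}}

```text
t: 23.72
eef_pos: [623.3, 170.4, 140.5]
orientation: [[-1.0, -0.028, -0.0], [-0.028, 1.0, 0.002], [0.0, 0.002, -1.0]]
ft_force: [1.1, 4.9, -4.6]
gripper_width: 26.7
gripper_force: 42.0
```

```bash
cat > head.py <<'E'
from h import *
import sys
go(W(67.5,-0.7,100))
p,d=snap('scene','h'+sys.argv[1]);P=cloud('scene',d);q=P.reshape(-1,3);s=np.c_[(q[:,:2]-T0)@AX,(q[:,:2]-T0)@AY,q[:,2]]
t=s[(abs(s[:,0]-16)<20)&(abs(s[:,1])<16)&(s[:,2]>90)&(s[:,2]<185)];print('knob top z (175 at .074)',np.percentile(t[:,2],[90,95,98]))
E
python3 head.py 1
```

```text
t 23.7167 pos [623.3 170.4 140.5] stand 68.0 -0.5 F [ 1.13  4.86 -4.59] w 26.7 gf 42.0
rotvec tool [ 0.0019 -0.0003  0.0001] then shift cm in target axes [ 0.055 -0.025  4.05 ] in present [ 0.053 -0.032  4.05 ]
knob top z (175 at .074) [171.53558801 172.06002646 172.61743944]
```

Squeezed to 27 mm and the weight is on the gripper (4.6 N). Lowering slowly.

>>> {"api": "apply_moves", "payload": {
  "increments": [
    {"ax":0,"ay":0,"az":0,"dx":0,"dy":0.05,"dz":0.1,"grip":0.7},
    {"ax":0,"ay":0,"az":0,"dx":0,"dy":0.05,"dz":0.25,"grip":0.7},
    {"ax":0,"ay":0,"az":0,"dx":0,"dy":0,"dz":0.35,"grip":0.7},
    {"ax":0,"ay":0,"az":0,"dx":0,"dy":0,"dz":0.35,"grip":0.7},
    {"ax":0,"ay":0,"az":0,"dx":0,"dy":0,"dz":0.35,"grip":0.7},
    {"ax":0,"ay":0,"az":0,"dx":0,"dy":0,"dz":0.35,"grip":0.7},
    {"ax":0,"ay":0,"az":0,"dx":0,"dy":0,"dz":0.25,"grip":0.7},
    {"ax":0,"ay":0,"az":0,"dx":0,"dy":0,"dz":0.2,"grip":0.7}
  ]
}}

```text
t: 24.43
eef_pos: [623.3, 170.4, 119.1]
orientation: [[-1.0, -0.028, 0.0], [-0.028, 1.0, 0.001], [-0.0, 0.001, -1.0]]
ft_force: [2.9, 3.9, -3.8]
gripper_width: 26.4
gripper_force: 41.6
```

>>> {"api": "apply_moves", "payload": {
  "increments": [
    {"ax":0,"ay":0,"az":0,"dx":0,"dy":0,"dz":0.25,"grip":0.7},
    {"ax":0,"ay":0,"az":0,"dx":0,"dy":0,"dz":0.25,"grip":0.7},
    {"ax":0,"ay":0,"az":0,"dx":0,"dy":0,"dz":0.25,"grip":0.7},
    {"ax":0,"ay":0,"az":0,"dx":0,"dy":0,"dz":0.25,"grip":0.7},
    {"ax":0,"ay":0,"az":0,"dx":0,"dy":0,"dz":0.15,"grip":0.7},
    {"ax":0,"ay":0,"az":0,"dx":0,"dy":0,"dz":0,"grip":0.7},
    {"ax":0,"ay":0,"az":0,"dx":0,"dy":0,"dz":0,"grip":0.7}
  ]
}}

```text
t: 25.02
eef_pos: [623.3, 170.4, 107.6]
orientation: [[-1.0, -0.028, 0.0], [-0.028, 1.0, 0.001], [-0.0, 0.001, -1.0]]
ft_force: [3.0, 5.0, -4.6]
gripper_width: 26.3
gripper_force: 41.6
```

```bash
python3 head.py 2
```

```text
t 25.0167 pos [623.3 170.4 107.6] stand 68.0 -0.5 F [ 3.03  5.04 -4.58] w 26.3 gf 41.6
rotvec tool [0.0005 0.0001 0.0001] then shift cm in target axes [ 0.052 -0.023  0.764] in present [ 0.052 -0.023  0.764]
knob top z (175 at .074) [138.61524181 139.17262838 139.52013818]
```

>>> {"api": "apply_moves", "payload": {
  "increments": [
    {"ax":0,"ay":0,"az":0,"dx":0,"dy":0,"dz":0.1,"grip":0.7},
    {"ax":0,"ay":0,"az":0,"dx":0,"dy":0,"dz":0.1,"grip":0.7},
    {"ax":0,"ay":0,"az":0,"dx":0,"dy":0,"dz":0.1,"grip":0.7},
    {"ax":0,"ay":0,"az":0,"dx":0,"dy":0,"dz":0.1,"grip":0.7},
    {"ax":0,"ay":0,"az":0,"dx":0,"dy":0,"dz":0,"grip":0.7}
  ]
}}

```text
t: 25.48
eef_pos: [623.3, 170.4, 103.7]
orientation: [[-1.0, -0.028, 0.0], [-0.028, 1.0, 0.001], [-0.0, 0.001, -1.0]]
ft_force: [2.7, 4.7, -4.9]
gripper_width: 26.5
gripper_force: 41.7
```

>>> {"api": "apply_moves", "payload": {
  "increments": [
    {"ax":0,"ay":0,"az":0,"dx":0,"dy":0,"dz":0.07,"grip":0.7},
    {"ax":0,"ay":0,"az":0,"dx":0,"dy":0,"dz":0.07,"grip":0.7},
    {"ax":0,"ay":0,"az":0,"dx":0,"dy":0,"dz":0,"grip":0.7}
  ]
}}

```text
t: 25.73
eef_pos: [623.3, 170.4, 102.4]
orientation: [[-1.0, -0.028, 0.0], [-0.028, 1.0, 0.001], [-0.0, 0.001, -1.0]]
ft_force: [3.1, 4.4, -5.1]
gripper_width: 26.1
gripper_force: 41.7
```

>>> {"api": "apply_moves", "payload": {
  "increments": [
    {"ax":0,"ay":0,"az":0,"dx":0,"dy":0,"dz":0.05,"grip":0.7},
    {"ax":0,"ay":0,"az":0,"dx":0,"dy":0,"dz":0.05,"grip":0.7},
    {"ax":0,"ay":0,"az":0,"dx":0,"dy":0,"dz":0,"grip":0.7}
  ]
}}

```text
t: 25.98
eef_pos: [623.3, 170.5, 101.6]
orientation: [[-1.0, -0.028, 0.0], [-0.028, 1.0, 0.001], [-0.0, 0.001, -1.0]]
ft_force: [3.1, 4.7, -3.7]
gripper_width: 26.6
gripper_force: 41.6
```

Contact beginning (weight reading eases).

>>> {"api": "apply_moves", "payload": {
  "increments": [
    {"ax":0,"ay":0,"az":0,"dx":0,"dy":0,"dz":0.05,"grip":0.7},
    {"ax":0,"ay":0,"az":0,"dx":0,"dy":0,"dz":0,"grip":0.7}
  ]
}}

```text
t: 26.15
eef_pos: [623.4, 170.4, 101.6]
orientation: [[-1.0, -0.028, 0.001], [-0.028, 1.0, 0.001], [-0.001, 0.001, -1.0]]
ft_force: [2.4, 3.9, -2.1]
gripper_width: 26.7
gripper_force: 41.8
```

>>> {"api": "apply_moves", "payload": {
  "increments": [
    {"ax":0,"ay":0,"az":0,"dx":0,"dy":0,"dz":0.05,"grip":0.7},
    {"ax":0,"ay":0,"az":0,"dx":0,"dy":0,"dz":0,"grip":0.7},
    {"ax":0,"ay":0,"az":0,"dx":0,"dy":0,"dz":0,"grip":0.7}
  ]
}}

```text
t: 26.4
eef_pos: [623.3, 170.4, 101.6]
orientation: [[-1.0, -0.028, 0.001], [-0.028, 1.0, 0.001], [-0.001, 0.001, -1.0]]
ft_force: [1.5, 5.1, 1.5]
gripper_width: 26.6
gripper_force: 42.0
```

```bash
python3 head.py 3
```

```text
t 26.4 pos [623.3 170.4 101.6] stand 68.1 -0.5 F [1.51 5.1  1.53] w 26.6 gf 42.0
rotvec tool [0.0006 0.0009 0.0002] then shift cm in target axes [ 0.056 -0.024  0.162] in present [ 0.056 -0.024  0.162]
knob top z (175 at .074) [132.87429322 133.49340786 133.92879947]
```

The head rests on the tin. Opening the gripper and withdrawing upward.

>>> {"api": "apply_moves", "payload": {
  "increments": [
    {"ax":0,"ay":0,"az":0,"dx":0,"dy":0,"dz":0,"grip":0.3},
    {"ax":0,"ay":0,"az":0,"dx":0,"dy":0,"dz":0,"grip":0},
    {"ax":0,"ay":0,"az":0,"dx":0,"dy":0,"dz":0,"grip":-0.38},
    {"ax":0,"ay":0,"az":0,"dx":0,"dy":-0.1,"dz":0,"grip":-0.38},
    {"ax":0,"ay":0,"az":0,"dx":0,"dy":0,"dz":0,"grip":-0.38},
    {"ax":0,"ay":0,"az":0,"dx":0,"dy":0,"dz":-0.8,"grip":-0.38},
    {"ax":0,"ay":0,"az":0,"dx":0,"dy":0,"dz":-2,"grip":-0.38},
    {"ax":0,"ay":0,"az":0,"dx":0,"dy":0,"dz":-2.5,"grip":-0.38}
  ]
}}

```text
t: 27.12
eef_pos: [621.4, 168.8, 151.9]
orientation: [[-1.0, -0.028, -0.006], [-0.028, 1.0, -0.001], [0.006, -0.001, -1.0]]
ft_force: [0.9, -1.2, -0.5]
gripper_width: 59.0
gripper_force: 0.0
```

>>> {"api": "apply_moves", "payload": {
  "increments": [
    {"ax":0,"ay":0,"az":0,"dx":0,"dy":0,"dz":-3,"grip":-0.38},
    {"ax":0,"ay":0,"az":0,"dx":0,"dy":0,"dz":-2,"grip":-0.38},
    {"ax":0,"ay":0,"az":0,"dx":1,"dy":0,"dz":-1,"grip":-0.38},
    {"ax":0,"ay":0,"az":0,"dx":3,"dy":0,"dz":0,"grip":-0.38},
    {"ax":0,"ay":0,"az":0,"dx":3,"dy":0,"dz":0,"grip":-0.38},
    {"ax":0,"ay":0,"az":0,"dx":3,"dy":0,"dz":0,"grip":-0.38},
    {"ax":0,"ay":0,"az":0,"dx":0,"dy":0,"dz":0,"grip":-0.38},
    {"ax":0,"ay":0,"az":0,"dx":0,"dy":0,"dz":0,"grip":-0.38}
  ]
}}

```text
t: 27.78
eef_pos: [521.8, 166.4, 214.2]
orientation: [[-1.0, -0.029, -0.0], [-0.029, 1.0, -0.0], [0.0, -0.0, -1.0]]
ft_force: [0.9, -0.5, 1.3]
gripper_width: 59.0
gripper_force: 0.0
```

```bash
python3 head.py 4; python3 tin.py 14; python3 - <<'E'
import cv2
p=cv2.imread('pics/scene14.png');cv2.imwrite('pics/c8.png',cv2.resize(p[60:220,240:400],None,fx=3.7,fy=3.7,interpolation=cv2.INTER_CUBIC))
E
```

```text
t 27.7833 pos [521.8 166.4 214.2] stand -33.6 -1.7 F [ 0.92 -0.49  1.28] w 59.0 gf 0.0
rotvec tool [-0.0002 -0.      0.0009] then shift cm in target axes [-10.11    0.096  11.423] in present [-10.111   0.089  11.423]
knob top z (175 at .074) [132.70295244 133.08265415 133.3239502 ]
t 27.8333 pos [523.2 166.4 214.5] stand -32.1 -1.7 F [0.56 1.24 0.75] w 58.9 gf 0.0
rotvec tool [ 1.000e-04 -2.624e-01  4.000e-04] then shift cm in target axes [ 5.54   0.219 18.238] in present [ 0.619  0.219 19.051]
top 134
[-25.74584806 -26.97394609] [ 0.66321641 26.33273619] [-14.57555003   2.38960585]
min-x profile [-14.0, -21.0, -24.8, -25.7, -25.2, -25.3, -25.1, -20.0, -15.7]
scene 214
[-26.97408866 -28.68793291] [29.31223864 28.36440553] [-2.02625202 -1.5090923 ]
min-x profile [-16.7, -22.4, -23.9, -27.0, -25.9, -25.9, -23.8, -17.8, -14.6]
```

View pics/c8.png

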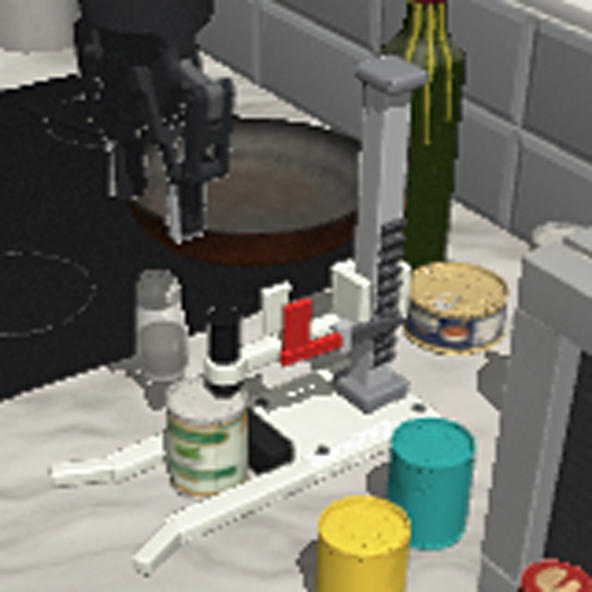

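The tin stands home, the pad rests on its top at knob-top height 133 mm (joint about 0.032), the release is free and the gripper is clear. Handing in.

```bash
python3 -c "
from rig import *
print(job_done())"
```

```text
the job is handed in; nothing more can be done
None
```

The job is handed in (no verdict came back): the tin stands upright and home against the stop, the head's pad rests on its top at about 0.032 m, the red release is let go, and the gripper is clear.

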